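# Refit the stop peg, then hold the cutting template flush on the tilted board

### The job

One of the three stop pegs is missing from the rail of the tilted cutting jig: take a spare orange peg from the wooden block and put it fully home in the empty hole, leaving the fitted pegs in theirs. Then pick up the blue template by its handle and lay it flat on the sloping board, straight edge down against the row of pegs and centred on them, and feel it flush all over. Finish while still holding the template and pressing it lightly but steadily onto the board, ready for the cut, without forcing the board's tilt or shifting the other things on the bench.

Things in the scene. Friction and masses are not known exactly. Their poses are not given: they have to be found in the camera images.
- board_low (a point): Middle of the lower, hinged edge of the tilted board's working face, 52 mm above the bench; x points up the slope in the face, y along the lower edge, z out of the face
- board_high (a point): Middle of the upper edge of the same face, 180 mm up the slope from board_low; same axes. The board (260 mm wide, 180 mm up the slope, 12 mm thick, pink card taped on it) rises away from the robot at 15 to 34 degrees, different each time; two stiff locking quadrants hold it, so light pushes do not move it
- jig: The jig's base, fixed to the bench: a 260 mm wide aluminium rail at the front, its top 45 mm above the bench, with three peg holes in it. Origin on the bench straight below the middle hole; x points from the rail towards the hinge and the board, z up. The board's lower edge lies 13 mm behind the holes' centre line
- hole_0 (a point): Centre of the mouth of the left (+y of the jig) peg hole in the jig's rail: vertical, 14 mm wide, 20 mm deep, the holes 55 mm apart. Two of the three hold a peg at the start
- hole_1 (a point): Centre of the mouth of the middle peg hole in the jig's rail: vertical, 14 mm wide, 20 mm deep, the holes 55 mm apart. Two of the three hold a peg at the start
- hole_2 (a point): Centre of the mouth of the right (-y of the jig) peg hole in the jig's rail: vertical, 14 mm wide, 20 mm deep, the holes 55 mm apart. Two of the three hold a peg at the start
- peg_a_mid (a point): Middle of an orange stop peg, at the start fitted in one of the jig's holes: upright rod, smooth, diameter 12 mm, 55 mm long, z along it. Fully home in the jig its middle is 7.5 mm above the rail's top and 35 mm stand out
- peg_b_mid (a point): Middle of an orange stop peg, at the start fitted in one of the jig's holes: upright rod, smooth, diameter 12 mm, 55 mm long, z along it. Fully home in the jig its middle is 7.5 mm above the rail's top and 35 mm stand out
- spare_a_mid (a point): Middle of an orange stop peg, at the start a spare standing in a hole of the wooden peg block: upright rod, smooth, diameter 12 mm, 55 mm long, z along it. Fully home in the jig its middle is 7.5 mm above the rail's top and 35 mm stand out
- spare_b_mid (a point): Middle of an orange stop peg, at the start a spare standing in a hole of the wooden peg block: upright rod, smooth, diameter 12 mm, 55 mm long, z along it. Fully home in the jig its middle is 7.5 mm above the rail's top and 35 mm stand out
- peg_block: Wooden block fixed to the bench, 120 (x) x 44 (y) x 30 mm high, origin under its centre; two spare pegs stand 20 mm deep in 14 mm holes 32 mm either side of its centre along x, 35 mm standing out
- template_grip (a point): Centre of the black bar handle of the blue template: 16 (x) x 50 (y) mm, from 6 to 40 mm above the underside, z up out of it; this point is 23 mm above the underside. The template is a 6 mm smooth plate, 160 mm long (y), 70 mm wide (x), about 0.15 kg, straight along its -x side, curved along +x, the handle at its middle. It starts lying flat on the bench, handle up
- template_edge (a point): Middle of the template's straight edge, on its underside; 35 mm to -x of the handle's middle; axes as template_grip
- template_under (a point): Middle of the template's underside, straight below the handle; axes as template_grip
- tape_dispenser: Bystander: black tape dispenser, 60 x 150 x 68 mm; origin under its centre
- blade_box_1: Bystander: yellow box of cutter blades, 85 x 50 x 26 mm; origin under its centre
- blade_box_2: Bystander: second yellow box of cutter blades, 85 x 50 x 26 mm; origin under its centre
- cutter_knife: Bystander: blue cutter knife lying on the mat, about 150 long, 22 wide, 16 high mm; origin under its centre
- glue_bottle: Bystander: white glue bottle with red cap, diameter 48, height 125 mm; origin under its centre
- pen_cup: Bystander: empty white pen cup, diameter 80, height 95 mm; origin under its centre
- steel_block: Bystander: steel weight, 50 x 75 x 30 mm; origin under its centre
There are look-alikes about, which are no part of the job. Of the things shaped like the part that bears template_grip, the blue one is meant.

How it is judged:
On the way:
1. a spare peg is fully home in the empty hole and let go (((horizontal distance between spare_a_mid and hole_0 below 0.004 m and z of spare_a_mid in the frame of jig below 0.0565 m) or (horizontal distance between spare_a_mid and hole_1 below 0.004 m and z of spare_a_mid in the frame of jig below 0.0565 m) or (horizontal distance between spare_a_mid and hole_2 below 0.004 m and z of spare_a_mid in the frame of jig below 0.0565 m) or (horizontal distance between spare_b_mid and hole_0 below 0.004 m and z of spare_b_mid in the frame of jig below 0.0565 m) or (horizontal distance between spare_b_mid and hole_1 below 0.004 m and z of spare_b_mid in the frame of jig below 0.0565 m) or (horizontal distance between spare_b_mid and hole_2 below 0.004 m and z of spare_b_mid in the frame of jig below 0.0565 m)) and ((horizontal distance between peg_a_mid and hole_0 below 0.004 m and z of peg_a_mid in the frame of jig below 0.0565 m) or (horizontal distance between peg_a_mid and hole_1 below 0.004 m and z of peg_a_mid in the frame of jig below 0.0565 m) or (horizontal distance between peg_a_mid and hole_2 below 0.004 m and z of peg_a_mid in the frame of jig below 0.0565 m)) and ((horizontal distance between peg_b_mid and hole_0 below 0.004 m and z of peg_b_mid in the frame of jig below 0.0565 m) or (horizontal distance between peg_b_mid and hole_1 below 0.004 m and z of peg_b_mid in the frame of jig below 0.0565 m) or (horizontal distance between peg_b_mid and hole_2 below 0.004 m and z of peg_b_mid in the frame of jig below 0.0565 m)) and contact force between the fingers and spare_a below 0.1 N and contact force between the fingers and spare_b below 0.1 N), for 0.2 s.
At the end, for the whole second after the job is handed in: Every hole holds a peg fully home (4 mm). The template lies flat on the board (2 degrees, 2.5 mm), straight edge against the pegs (about 4 mm, 3 degrees), centred on them (20 mm), and the robot still grips it and presses it onto the board with 3 to 30 N, at rest (((horizontal distance between spare_a_mid and hole_0 below 0.004 m and z of spare_a_mid in the frame of jig below 0.0565 m) or (horizontal distance between spare_a_mid and hole_1 below 0.004 m and z of spare_a_mid in the frame of jig below 0.0565 m) or (horizontal distance between spare_a_mid and hole_2 below 0.004 m and z of spare_a_mid in the frame of jig below 0.0565 m) or (horizontal distance between spare_b_mid and hole_0 below 0.004 m and z of spare_b_mid in the frame of jig below 0.0565 m) or (horizontal distance between spare_b_mid and hole_1 below 0.004 m and z of spare_b_mid in the frame of jig below 0.0565 m) or (horizontal distance between spare_b_mid and hole_2 below 0.004 m and z of spare_b_mid in the frame of jig below 0.0565 m)) and ((horizontal distance between peg_a_mid and hole_0 below 0.004 m and z of peg_a_mid in the frame of jig below 0.0565 m) or (horizontal distance between peg_a_mid and hole_1 below 0.004 m and z of peg_a_mid in the frame of jig below 0.0565 m) or (horizontal distance between peg_a_mid and hole_2 below 0.004 m and z of peg_a_mid in the frame of jig below 0.0565 m)) and ((horizontal distance between peg_b_mid and hole_0 below 0.004 m and z of peg_b_mid in the frame of jig below 0.0565 m) or (horizontal distance between peg_b_mid and hole_1 below 0.004 m and z of peg_b_mid in the frame of jig below 0.0565 m) or (horizontal distance between peg_b_mid and hole_2 below 0.004 m and z of peg_b_mid in the frame of jig below 0.0565 m)) and angle between the z axis of template_under and the z axis of board_low, either way round below 0.035 rad and angle between the y axis of template_under and the y axis of board_low, either way round below 0.05 rad and z of template_under in the frame of board_low between -0.0025 and 0.0025 m and x of template_edge in the frame of board_low between -0.012 and -0.001 m and y of template_under in the frame of board_low between -0.02 and 0.02 m and contact force between template and jig_board between 3 and 30 N and contact force between the fingers and template above 1 N and linear speed of template below 0.02 m/s); the arm keeps its last pose, push and grip.
It fails at once if a fitted peg is pulled up out of its hole (peg_a) (z of peg_a_mid in the frame of jig above 0.0625 m).
It fails at once if a fitted peg is pulled up out of its hole (peg_b) (z of peg_b_mid in the frame of jig above 0.0625 m).
It fails at once if the board is forced out of its set tilt (upper edge shifted 8 mm) (distance of board_high from where it was at the start of the episode above 0.008 m).
It fails at once if a bystander is shifted by more than 20 mm (distance of any of tape_dispenser, blade_box_1, blade_box_2, cutter_knife, glue_bottle, pen_cup, steel_block from where it was at the start of the episode above 0.02 m).
It also fails if it takes over 67 s, if anything falls off the work surface, if the arm or the gripper's body presses on something with over 40 N, if the wrist force passes 120 N, or if a joint passes its speed limit or range.

### The arm

A 6-joint arm with a two-finger parallel gripper is mounted at the origin on the work surface. World frame = base frame: x ahead of the robot, y to its left, z up, the work surface at z = 0. Lengths are in m, angles in rad, forces in N, time in s.
With the tool pointing down it reaches from about 0.4 to 0.825 m from the base axis. Payload 7 kg.
Tool frame: the origin (TCP) lies midway between the tips of the shut fingers; the grasp point (between the pads) lies 19 mm behind it; y points along the fingers, z is the direction in which the jaws open and shut, and the axes are right-handed (so a half turn about y gives the same grasp; the last joint's range is limited). The gripper opens to 88 mm and grips with 3 to 60 N. Pads are 19 mm wide; open, the fingers measure 130 mm over their backs; the gripper's body (78 mm by 193 mm) begins 47 mm behind the grasp point.
Start: joints at [-0.887, 0.359, 0.012, 0, -1.224, -0.288], TCP at [0.26, -0.623, 0.227] pointing down, gripper open.
Joint ranges: [-3.07, 3.07], [-1.43, 2.12], [-1.02, 1.25], [-3.03, 1.67], [-3.05, -0], [-3.03, 3.03]. Speed limits (rad/s): [2.39, 2.39, 3.01, 3.14, 3.14, 3.14].

### API

Orientations are given as [roll, pitch, yaw] about the fixed x, y, z axes, in that order (R = Rz(yaw) Ry(pitch) Rx(roll)).
In Python, from station import arm gives the robot as it stands.
- The arm moves only by the tool move_arm, never from a script. Its argument "deltas" is a list of rows, each an object with "dp": the shift along the tool's x, y, z in mm, a list of three; "rotation": the turn, a rotation vector about the tool's x, y, z in degrees, a list of three. A call has 1 to 5 rows; each row shifts and turns the pose as measured when the row begins, along the tool's axes as they then stand; what a row does not reach is not made up. A row lasts 1/12 s, in which the tool goes at most 41.7 mm and 7.16 degrees, less where a joint would pass 70% of its speed; a pose out of reach is approached as far as the arm can. A call is refused whole if a number of a shift passes 41.7 or a number of a turn 7.16, either way. A call with a gripper value outside its range is refused whole. "jaw" is the closure in counts, from 0 (fully open) to 255 (shut), set as the call begins (left out, the last holds). The fingers move at their own pace and stop on an object; "squeeze" is the grip in N (left out, the last holds). Time passes only in rows, so rows that do not move let the fingers close. It gives the time, the measured TCP pose, the force and the opening at its end, in the units of the state.
- arm.get_state(): the state, without advancing time (a new reading comes with each control period).
- arm.grab_frame(name): name is "scene" or "top" or "wrist"; returns a dict with "pixels" (400x640x3 uint8, red, green, blue), "z_map" (400x640 float32, m along the optical axis (not along the pixel's ray), 0 where there is no reading), "fx", "fy", "cx", "cy" (pixels), "k1" (the pictures are not rectified: a ray, as slopes to the right and down, at radius r is drawn at 1 + k1 r^2 times it, then the intrinsics apply), "cam_to_world" (4x4, takes a point from camera to world coordinates); the wrist camera has in their place "mount" (4x4, takes a point from camera to tool coordinates, whose origin is the TCP and whose axes are the tool frame's). Camera axes: x right, y down, z forward; pixel columns grow to the right and rows downward; lengths in m; the calibration is good to about 2 mm. A picture is of the moment at which its call begins: read the wrist's pose just before it.
- arm.job_done(): hands the job in, once; it reports no verdict.
The state is a dict: "t": time; "q": joint angles; "qd": joint speeds; "joint_efforts": joint torques, N m; "eef_pos": TCP position; "ee_rot": TCP orientation; "force": force on the tool from outside, world axes, zero at the start; "moment": the same for the moment, N m; "width": finger opening in m.
Only numpy, scipy, OpenCV 4.12 (cv2) and the standard library are available. Lean on these libraries where they do the work, as an engineer would, in place of code of your own. Each camera call takes 0.05 s, during which the arm holds its last target.

## Working session

There is one attempt and no reset: what is moved stays moved. The work goes in short steps, Python scripts to look and compute and a tool call to move; the robot and the scene stay as the last step left them, time stands still between calls to the robot, and variables do not carry over. Pictures are saved under pics/ and viewed, and the job is handed in when it is done.

Besides the shell and the picture viewer there is one more tool, called as a command line: name --argument value ..., lists and objects as JSON in quotes. move_arm: Moves the arm, as the interface text tells. Its arguments: {"type":"object","properties":{"deltas":{"type":"array","items":{"type":"object","properties":{"dp":{"type":"array","items":{"type":"number"}},"rotation":{"type":"array","items":{"type":"number"}}}}},"jaw":{"type":"number"},"squeeze":{"type":"number"}},"required":["deltas"]}

```bash
ls; mkdir -p pics
cat > h.py <<'E'
import numpy as np,cv2,pickle
from station import arm
from scipy.spatial.transform import Rotation as R
def grab(n,save=None):
    s=arm.get_state(); f=arm.grab_frame(n); f=dict(f); f['state']=s
    if n=='wrist':
        T=np.eye(4);T[:3,:3]=R.from_euler('xyz',s['ee_rot']).as_matrix();T[:3,3]=s['eef_pos']
        f['cam_to_world']=T@np.array(f['mount'])
    if save:
        cv2.imwrite(f'pics/{save}.png',f['pixels'][:,:,::-1]); pickle.dump(f,open(f'pics/{save}.pkl','wb'))
    return f
def load(s): return pickle.load(open(f'pics/{s}.pkl','rb'))
def rays(f,uv):
    uv=np.atleast_2d(np.array(uv,float))
    K=np.array([[f['fx'],0,f['cx']],[0,f['fy'],f['cy']],[0,0,1]])
    return cv2.undistortPoints(uv.reshape(-1,1,2),K,np.array([f['k1'],0,0,0.])).reshape(-1,2)
def px(f,uv,z=None):
    uv=np.atleast_2d(np.array(uv,float)); r=rays(f,uv)
    if z is None: z=np.array([f['z_map'][int(round(v)),int(round(u))] for u,v in uv])
    P=np.c_[r*z[:,None],z]; T=np.array(f['cam_to_world'])
    return P@T[:3,:3].T+T[:3,3]
def plane(f,uv,h):
    r=rays(f,uv);T=np.array(f['cam_to_world']);d=np.c_[r,np.ones(len(r))]@T[:3,:3].T
    return T[:3,3]+d*((h-T[2,3])/d[:,2])[:,None]
def cloud(f):
    H,W=f['z_map'].shape; u,v=np.meshgrid(np.arange(W),np.arange(H))
    uv=np.c_[u.ravel(),v.ravel()]
    return px(f,uv,f['z_map'].ravel().astype(float)).reshape(H,W,3)
def crop(f,n,x0,y0,x1,y1,s):
    c=f['pixels'][y0:y1,x0:x1,::-1]; cv2.imwrite(f'pics/{n}.png',cv2.resize(c,None,fx=s,fy=s,interpolation=cv2.INTER_CUBIC))
E
python3 - <<'E'
from h import *
for n in ['scene','top','wrist']:
    f=grab(n,n+'0'); print(n,f['fx'],f['k1'],np.array(f['cam_to_world']).round(3).tolist())
print(arm.get_state())
E
```

```text
pics
scene 361.75008126572794 0.003342881468420947 [[0.688, 0.561, -0.46, 0.99], [0.725, -0.533, 0.435, -0.423], [-0.001, -0.633, -0.774, 0.828], [0.0, 0.0, 0.0, 1.0]]
top 385.15295331881407 -0.07361007889372159 [[-0.056, -0.977, 0.205, 0.277], [-0.998, 0.053, -0.017, 0.032], [0.005, -0.206, -0.979, 1.27], [0.0, 0.0, 0.0, 1.0]]
wrist 351.48355395633774 -0.0221259167404463 [[-0.386, 0.883, 0.269, 0.188], [0.923, 0.369, 0.113, -0.653], [0.001, 0.292, -0.957, 0.385], [0.0, 0.0, 0.0, 1.0]]
{'t': 0.15, 'q': array([-8.86859890e-01,  3.59247474e-01,  1.12442301e-02, -2.29712105e-04,
       -1.22409822e+00, -2.88093292e-01]), 'qd': array([ 0.00159935, -0.00215142,  0.00337351,  0.00086243, -0.0005112 ,
       -0.00092629]), 'joint_efforts': array([-1.17339638e-03, -5.83273566e+01,  2.93292618e+01,  7.00132772e+00,
        8.77355633e-03, -1.15846142e-04]), 'eef_pos': array([ 0.26008433, -0.62247066,  0.22581523]), 'ee_rot': array([-1.56948361e+00,  1.63781744e-04,  3.95765057e-01]), 'force': array([-0.31219958, -0.27798815, -0.80675456]), 'moment': array([-0.01004925,  0.01976201,  0.04146777]), 'width': 0.0878030622901324}
```

View pics/top0.png

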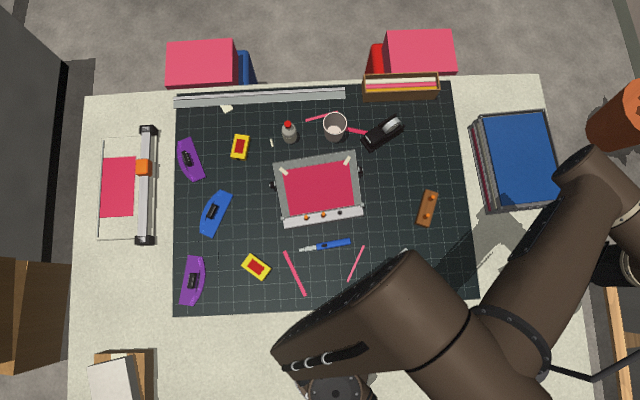

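View pics/scene0.png

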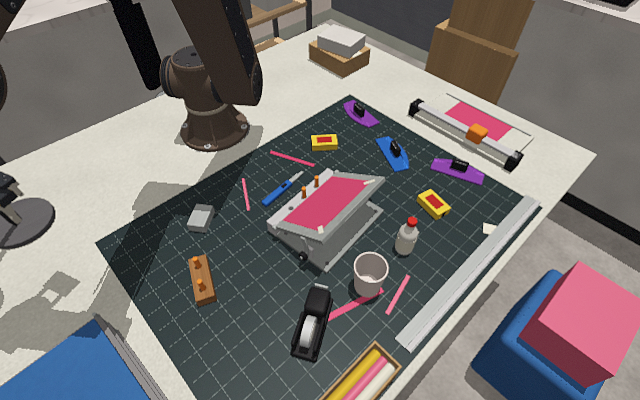

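View pics/wrist0.png

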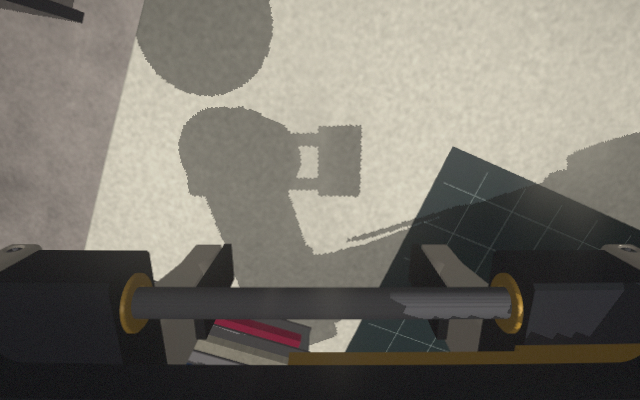

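Top view: the blue template is at (215,213), with purple look-alikes at (189,160) and (192,280). Only the blue one matches the description. Fitted pegs are at about (306,217) and (323,215), the empty hole at about (340,212), and the peg block with two spares at (427,208). Next I'll enlarge these to confirm.

Run:
```python
from h import *
f=load('top0'); crop(f,'c1',255,140,455,240,4); crop(f,'c2',180,180,260,245,8)
f=load('scene0'); crop(f,'c3',170,150,400,310,3.4)
```

```text
(no output)
```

View pics/c1.png

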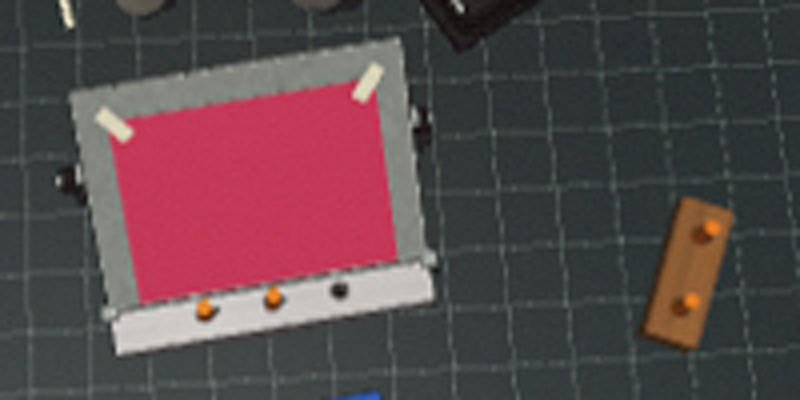

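View pics/c2.png

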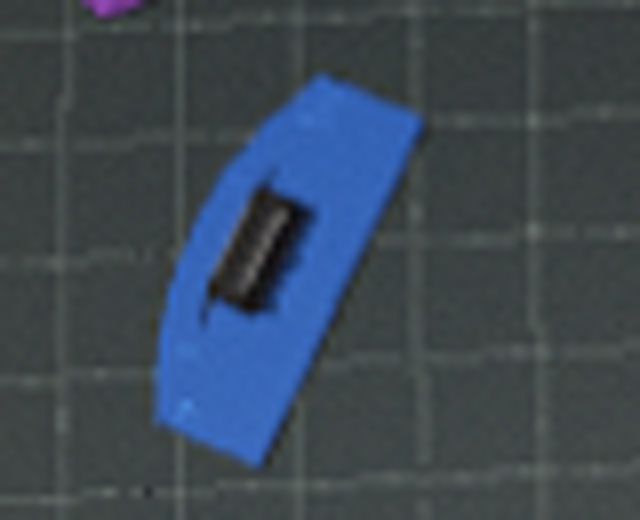

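View pics/c3.png

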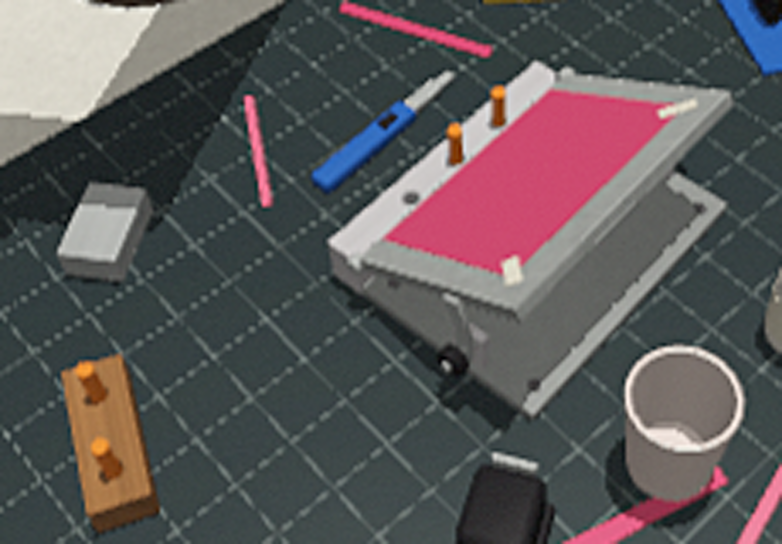

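The crops confirm it. The empty hole is at crop (340,290), which is top px (340,212.5), on the -y side, so it is hole_2. The template's straight edge is on its right. Now measuring.

Run:
```python
from h import *
f=load('top0'); g=load('scene0'); np.set_printoptions(precision=4,suppress=True)
C=cloud(f); D=cloud(g)
def pl(P):
    P=P[np.isfinite(P).all(1)]
    for _ in range(4):
        c=P.mean(0); n=np.linalg.svd(P-c)[2][2]; n*=np.sign(n[2]); d=(P-c)@n; P=P[abs(d)<max(2.5*d.std(),.001)]
    return c,n,d.std()
for nm,f_,CC in(('top',f,C),('scene',g,D)):
    rgb=f_['pixels'].astype(int); pink=(rgb[:,:,0]>150)&(rgb[:,:,1]<90)&(rgb[:,:,2]<130)
    m=pink&(CC[:,:,2]>.06)&(CC[:,:,2]<.25)&(np.hypot(CC[:,:,0]-.6,CC[:,:,1])<.25)
    lab=cv2.connectedComponentsWithStats(m.astype(np.uint8)); k=1+np.argmax(lab[2][1:,4]); m=lab[1]==k
    m=cv2.erode(m.astype(np.uint8),np.ones((3,3)))>0
    c,n,s=pl(CC[m]); print(nm,'pink',m.sum(),c,n,s,'tilt',np.degrees(np.arccos(n[2])),'az up',np.degrees(np.arctan2(-n[1],-n[0])))
    # mat plane check
    mm=(abs(CC[:,:,2])<.02)&(abs(CC[:,:,0]-.6)<.25)&(abs(CC[:,:,1])<.3); print(' bench z',np.median(CC[mm][:,2]))
T=lambda pts:[[255+a/4,140+b/4] for a,b in pts]
S=lambda pts:[[170+a/3.4,150+b/3.4] for a,b in pts]
print('holes top rail z45', plane(f,T([(340,290)]),.045), 'pegs tops z.08',plane(f,T([(204,306),(273,294)]),.08))
print('scene hole',plane(g,S([(412,198)]),.045),'peg tops',plane(g,S([(456,130),(499,92)]),.08))
print('spare tops top',plane(f,T([(711,228),(692,300)]),.065),'scene',plane(g,S([(86,370),(101,444)]),.065))
print('rail front corners',plane(f,T([(117,354),(434,299),(112,318),(434,262)]),.045))
print('block corners',plane(f,T([(683,197),(733,212),(693,350),(641,336)]),.03))
q=[(180+a/8,180+b/8) for a,b in [(322,73),(424,119),(262,467),(157,421)]]
print('templ corners',plane(f,q,.006)); 
q=[(180+a/8,180+b/8) for a,b in [(262,186),(312,208),(262,308),(212,290)]]
print('handle corners',plane(f,q,.04))
```

```text
top pink 2342 [0.5665 0.0068 0.0933] [-0.4719 -0.055   0.88  ] 0.0021291334051918506 tilt 28.36289118486938 az up 6.648031258758409
 bench z 0.001142654562071077
scene pink 1658 [0.5641 0.0006 0.0936] [-0.4673 -0.0543  0.8824] 0.0007438328775464093 tilt 28.062560050778888 az up 6.631052325561754
 bench z 0.000906889164265734
holes top rail z45 [[ 0.4853 -0.0583  0.045 ]] pegs tops z.08 [[ 0.4725  0.0514  0.08  ]
 [ 0.479  -0.0031  0.08  ]]
scene hole [[ 0.4852 -0.0575  0.045 ]] peg tops [[ 0.4789 -0.0023  0.08  ]
 [ 0.4722  0.0518  0.08  ]]
spare tops top [[ 0.5158 -0.3598  0.065 ]
 [ 0.4581 -0.3375  0.065 ]] scene [[ 0.457  -0.3358  0.065 ]
 [ 0.5146 -0.3589  0.065 ]]
rail front corners [[ 0.4432  0.1234  0.045 ]
 [ 0.4737 -0.1337  0.045 ]
 [ 0.4725  0.1263  0.045 ]
 [ 0.504  -0.1361  0.045 ]]
block corners [[ 0.5503 -0.3506  0.03  ]
 [ 0.5353 -0.3913  0.03  ]
 [ 0.4221 -0.3444  0.03  ]
 [ 0.4361 -0.3027  0.03  ]]
templ corners [[0.594  0.3378 0.006 ]
 [0.5716 0.2947 0.006 ]
 [0.4282 0.3636 0.006 ]
 [0.4496 0.4074 0.006 ]]
handle corners [[0.5393 0.3545 0.04  ]
 [0.529  0.3339 0.04  ]
 [0.4888 0.3545 0.04  ]
 [0.4973 0.375  0.04  ]]
```

```bash
cat >> h.py <<'E'
def plan(pos,rotM,n=None,lim=40):
    "rows from the current pose to the target"
    s=arm.get_state();p=np.array(s['eef_pos']);M=R.from_euler('xyz',s['ee_rot']);G=R.from_matrix(rotM) if not isinstance(rotM,R) else rotM
    rv=(M.inv()*G).as_rotvec(degrees=True); d=np.array(pos)-p
    k=max(int(np.ceil(np.linalg.norm(d)*1000/lim)),int(np.ceil(np.linalg.norm(rv)/7)),1)
    if n: k=max(k,n)
    step=R.from_rotvec(rv/k,degrees=True)
    print('rows',k,'err mm',(d*1000).round(1),'rotvec',rv.round(1))
    for i in range(k):
        print((M.inv().apply(d/k)*1000).round(1).tolist(),(rv/k).round(2).tolist()); M=M*step
def down(yaw): return R.from_euler('xyz',[-90,0,yaw],degrees=True)
E
python3 -c "
from h import *
plan([.4576,-.3367,.15],down(6.7))"
```

```text
rows 9 err mm [197.5 285.8 -75.8] rotvec [-0.1 16.  -0. ]
[32.5, 8.4, 20.8] [-0.01, 1.78, -0.0]
[31.8, 8.4, 21.8] [-0.01, 1.78, -0.0]
[31.1, 8.4, 22.8] [-0.01, 1.78, -0.0]
[30.4, 8.4, 23.8] [-0.01, 1.78, -0.0]
[29.7, 8.4, 24.7] [-0.01, 1.78, -0.0]
[28.9, 8.4, 25.6] [-0.01, 1.78, -0.0]
[28.1, 8.4, 26.5] [-0.01, 1.78, -0.0]
[27.2, 8.4, 27.3] [-0.01, 1.78, -0.0]
[26.4, 8.4, 28.2] [-0.01, 1.78, -0.0]
```

move_arm --deltas '[{"dp":[32,8,21],"rotation":[0,1.8,0]},{"dp":[32,8,22],"rotation":[0,1.8,0]},{"dp":[31,8,23],"rotation":[0,1.8,0]},{"dp":[30,8,24],"rotation":[0,1.8,0]},{"dp":[30,8,25],"rotation":[0,1.8,0]}]' --jaw 130

```text
t: 0.57
eef_pos: [0.368, -0.4639, 0.1829]
ee_rot: [-1.57, 0.002, 0.222]
force: [1.5, -0.9, -0.5]
width: 0.0599
```

move_arm --deltas '[{"dp":[29,8,26],"rotation":[0,1.8,0]},{"dp":[28,8,26],"rotation":[0,1.8,0]},{"dp":[27,8,27],"rotation":[0,1.8,0]},{"dp":[26,8,28],"rotation":[0,1.8,0]}]'

```text
t: 0.9
eef_pos: [0.4604, -0.3325, 0.149]
ee_rot: [-1.57, 0.002, 0.089]
force: [1.7, -0.9, -0.5]
width: 0.0436
```

```bash
python3 -c "
from h import *
grab('wrist','w1'); s=arm.get_state(); print(s['t'],s['q'],s['eef_pos'],s['ee_rot'],s['width'],s['force'])
plan([.4576,-.3367,.10],down(6.7))"
```

```text
0.95 [-0.27239475  0.25066826 -0.33399413 -0.00159349 -0.98929428 -1.20908882] [ 0.46328786 -0.32803351  0.14743535] [-1.56843494  0.00248616  0.08843832] 0.042958378179596454 [ 1.23531201  4.14804244 -2.80437022]
rows 2 err mm [ -5.7  -8.7 -47.4] rotvec [-0.1 -1.6 -0.1]
[-3.2, 23.7, -4.1] [-0.07, -0.82, -0.07]
[-3.2, 23.7, -4.0] [-0.07, -0.82, -0.07]
```

View pics/w1.png

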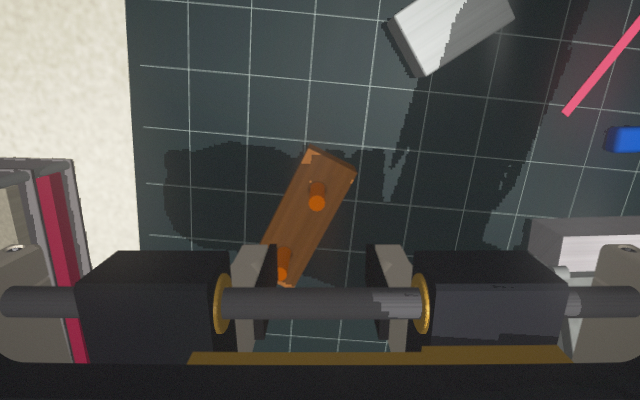

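```bash
python3 -c "
from h import *
f=load('w1');print(plane(f,[(317,203),(281,273)],.065)); f=grab('wrist','w2');s=f['state'];print(s['eef_pos'],s['qd'].round(3));crop(f,'w2c',220,130,420,290,4)"
```

```text
[[ 0.45710796 -0.33608495  0.065     ]
 [ 0.51573597 -0.35889459  0.065     ]]
[ 0.46328786 -0.32803351  0.14743535] [-0.08   0.006  0.024  0.007 -0.044  0.22 ]
```

View pics/w2c.png

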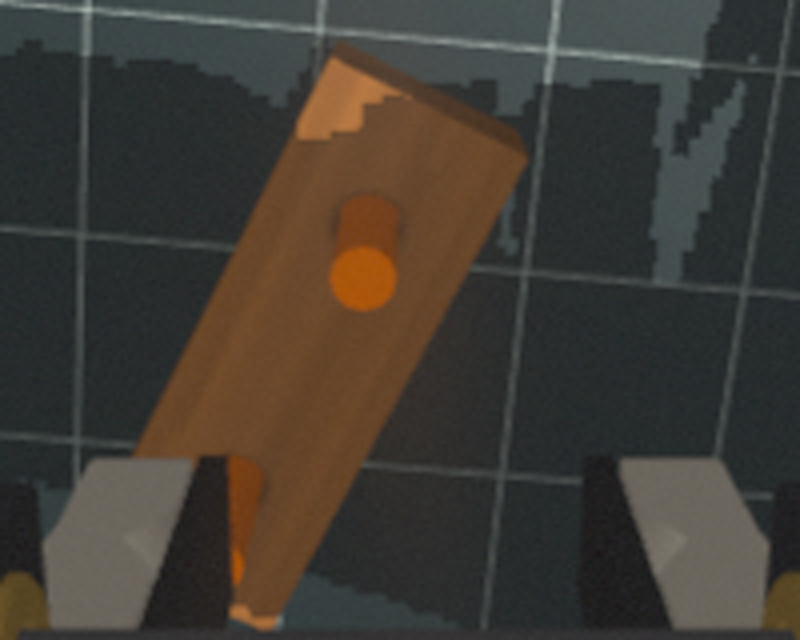

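The near spare's top centre is at (311,199.5). All three views agree within about 1 mm, at (0.457,-0.336). Next I descend.

move_arm --deltas '[{"dp":[-3,24,-4],"rotation":[0,-0.8,0]},{"dp":[-3,24,-4],"rotation":[0,-0.8,0]},{"dp":[0,0,0],"rotation":[0,0,0]}]'

```text
t: 1.25
eef_pos: [0.459, -0.3366, 0.0998]
ee_rot: [-1.57, 0.001, 0.13]
force: [-1.2, 0.6, -1.1]
width: 0.043
```

```bash
python3 -c "
from h import *
f=grab('wrist','w3');s=arm.get_state();print(s['t'],s['width'],s['qd'].round(3))
plan([.4573,-.3363,.038],down(6.7))"
```

```text
1.3 0.04294400770437252 [-0.003 -0.033  0.047  0.019 -0.034 -0.019]
rows 2 err mm [ -2.5   0.8 -63.8] rotvec [0.  0.7 0. ]
[-1.2, 31.9, 0.6] [0.01, 0.34, 0.0]
[-1.2, 31.9, 0.6] [0.01, 0.34, 0.0]
```

View pics/w3.png

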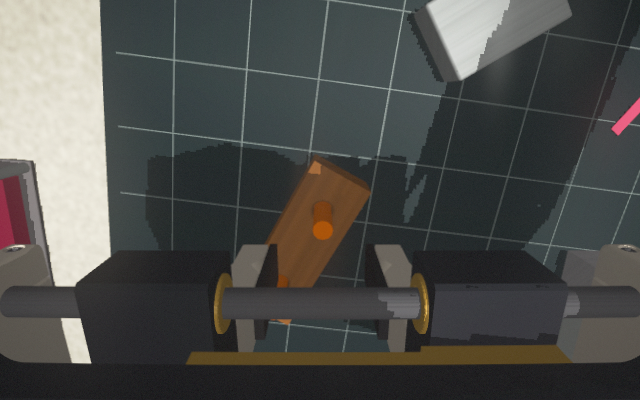

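The near peg is at (323,230), centred between the fingers, and the far peg is clear of the left finger. Descending to grasp height.

move_arm --deltas '[{"dp":[-1,24,0],"rotation":[0,0.7,0]},{"dp":[-1,24,0.5],"rotation":[0,0,0]},{"dp":[0,14,0],"rotation":[0,0,0]},{"dp":[0,0,0],"rotation":[0,0,0]}]'

```text
t: 1.63
eef_pos: [0.4608, -0.3399, 0.0441]
ee_rot: [-1.576, -0.006, 0.113]
force: [0.2, 0.5, 0.3]
width: 0.0433
```

```bash
python3 -c "
from h import *
s=arm.get_state();print(s['t'],s['width'],s['qd'].round(3),s['force'])
plan([.4573,-.3363,.038],down(6.7))"
```

```text
1.6333 0.04328266808696331 [-0.007 -0.032  0.032  0.012 -0.047 -0.003] [0.19635556 0.47714581 0.26036175]
rows 1 err mm [-3.5  3.6 -6.1] rotvec [ 0.3 -0.2  0.4]
[-3.1, 6.0, 4.0] [0.29, -0.21, 0.35]
```

move_arm --deltas '[{"dp":[-3,6,4],"rotation":[0.3,-0.2,0.35]},{"dp":[0,0,0],"rotation":[0,0,0]}]'

```text
t: 1.8
eef_pos: [0.4579, -0.3371, 0.0399]
ee_rot: [-1.571, -0.001, 0.116]
force: [-0.5, 0.6, 0.6]
width: 0.043
```

```bash
python3 -c "
from h import *
s=arm.get_state();print(s['t'],s['width'],s['qd'].round(3),s['force'])
plan([.4573,-.3363,.038],down(6.7))"
```

```text
1.8 0.04300107669475124 [-0.009 -0.029  0.047  0.025 -0.027 -0.005] [-0.50777226  0.56873345  0.58513668]
rows 1 err mm [-0.6  0.8 -1.9] rotvec [ 0.  -0.1  0. ]
[-0.5, 1.9, 0.9] [0.02, -0.06, 0.03]
```

Close the jaws.

move_arm --deltas '[{"dp":[-0.5,2,1],"rotation":[0,0,0]},{"dp":[0,0,0],"rotation":[0,0,0]},{"dp":[0,0,0],"rotation":[0,0,0]},{"dp":[0,0,0],"rotation":[0,0,0]}]' --jaw 255 --squeeze 20

```text
t: 2.13
eef_pos: [0.4595, -0.3372, 0.0418]
ee_rot: [-1.574, -0.006, 0.116]
force: [0.0, -0.2, 0.1]
width: 0.0214
```

move_arm --deltas '[{"dp":[0,0,0],"rotation":[0,0,0]},{"dp":[0,0,0],"rotation":[0,0,0]},{"dp":[0,0,0],"rotation":[0,0,0]}]'

```text
t: 2.38
eef_pos: [0.4598, -0.337, 0.0428]
ee_rot: [-1.574, -0.007, 0.116]
force: [-0.7, 0.9, 0.1]
width: 0.0111
```

move_arm --deltas '[{"dp":[0,-30,0],"rotation":[0.2,0,0]},{"dp":[0,-40,0],"rotation":[0,0,0]},{"dp":[0,-35,0],"rotation":[0,0,0]}]' --squeeze 30

```text
t: 2.63
eef_pos: [0.4553, -0.3352, 0.1429]
ee_rot: [-1.564, 0.006, 0.115]
force: [1.4, -1.0, -0.1]
width: 0.0111
```

```bash
python3 -c "
from h import *
f=grab('wrist','w4');s=arm.get_state();print(s['t'],s['width'],s['force'])
plan([.4853,-.0579,.13],down(6.7))"
```

```text
2.6833 0.011025231941284663 [ 3.5568305  -1.1189379   7.28882803]
rows 8 err mm [ 26.7 279.3 -20.4] rotvec [-0.1 -0.   0.1]
[7.4, 2.6, 34.3] [-0.01, -0.0, 0.02]
[7.4, 2.6, 34.3] [-0.01, -0.0, 0.02]
[7.4, 2.6, 34.3] [-0.01, -0.0, 0.02]
[7.4, 2.6, 34.3] [-0.01, -0.0, 0.02]
[7.4, 2.6, 34.3] [-0.01, -0.0, 0.02]
[7.4, 2.6, 34.3] [-0.01, -0.0, 0.02]
[7.4, 2.6, 34.3] [-0.01, -0.0, 0.02]
[7.4, 2.6, 34.3] [-0.01, -0.0, 0.02]
```

View pics/w4.png

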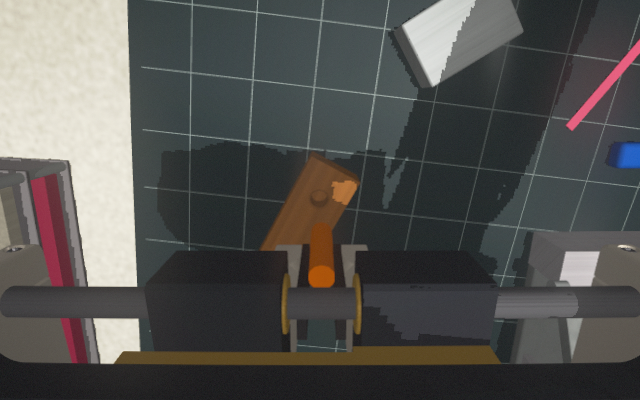

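The peg is held at about (320,250), upright between the pads, and its old hole is empty at (320,197). Moving over hole_2.

move_arm --deltas '[{"dp":[7,2,35],"rotation":[0,0,0]},{"dp":[7,2,35],"rotation":[0,0,0]},{"dp":[7,2,35],"rotation":[0,0,0]},{"dp":[7,2,35],"rotation":[0,0,0]},{"dp":[7,2,35],"rotation":[0,0,0]}]'

```text
t: 3.1
eef_pos: [0.4769, -0.1606, 0.1462]
ee_rot: [-1.575, -0.014, 0.107]
force: [0.7, 0.3, 0.5]
width: 0.0111
```

move_arm --deltas '[{"dp":[7,3,35],"rotation":[0,0,0]},{"dp":[7,3,35],"rotation":[0,0,0]},{"dp":[7,3,25],"rotation":[0,0,0]},{"dp":[0,0,0],"rotation":[0,0,0]}]'

```text
t: 3.43
eef_pos: [0.4884, -0.055, 0.1378]
ee_rot: [-1.575, -0.018, 0.11]
force: [0.2, 0.5, 0.1]
width: 0.0113
```

```bash
python3 -c "
from h import *
s=arm.get_state();print(s['t'],s['qd'].round(3),s['force'])
plan([.4853,-.0579,.11],down(6.7))"
```

```text
3.4333 [ 0.001 -0.021 -0.012  0.005 -0.011  0.037] [0.21737762 0.47081588 0.08254508]
rows 1 err mm [ -3.1  -2.9 -27.8] rotvec [ 0.2 -0.4  1.1]
[-3.9, 27.8, -2.4] [0.24, -0.38, 1.06]
```

move_arm --deltas '[{"dp":[-4,26,-2.5],"rotation":[0.2,-0.4,1.1]},{"dp":[0,0,0],"rotation":[0,0,0]}]'

```text
t: 3.6
eef_pos: [0.486, -0.0556, 0.1123]
ee_rot: [-1.571, -0.002, 0.123]
force: [-1.3, 0.3, -1.2]
width: 0.011
```

```bash
python3 -c "
from h import *
s=arm.get_state();print(s['t'],s['qd'].round(3),s['eef_pos'])
f=grab('scene','s1');crop(f,'s1c',260,140,340,240,6)
s=arm.get_state();print(s['eef_pos'])
f=grab('wrist','w5')
f=grab('top','t1');crop(f,'t1c',260,160,400,240,5)
plan([.4853,-.0579,.08],down(6.7))"
```

```text
3.6 [ 0.027 -0.098  0.075  0.051 -0.072 -0.038] [ 0.48596664 -0.05559829  0.11225367]
[ 0.4878423  -0.05584055  0.11484339]
rows 1 err mm [ -3.7  -1.7 -36.4] rotvec [0.1 0.3 0.5]
[-4.2, 36.4, -1.2] [0.07, 0.26, 0.5]
```

View pics/s1c.png

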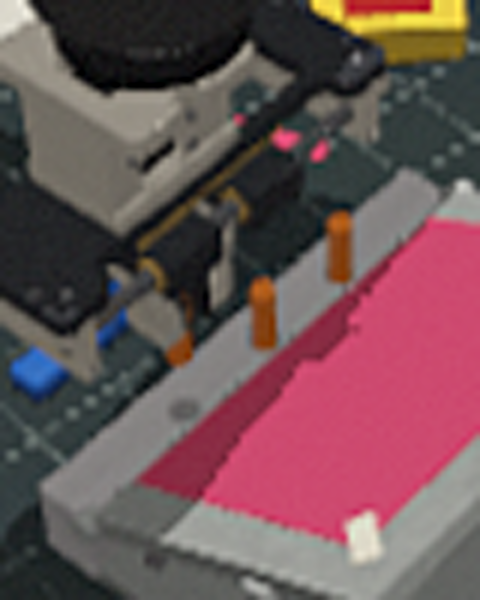

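View pics/w5.png

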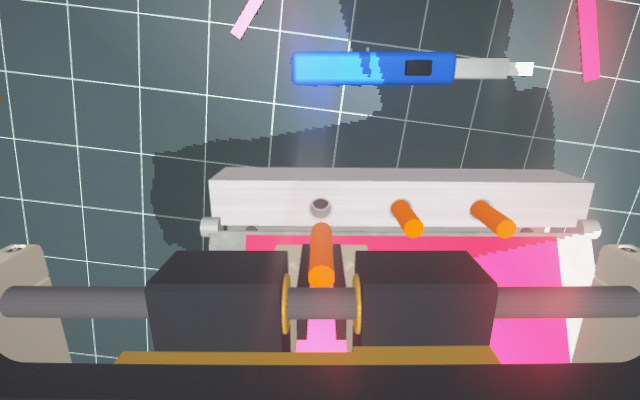

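The wrist view shows hole_2 at (320,207) and the held peg's lower end at about (321,228). I'll refine both with the wrist calibration.

```bash
python3 -c "
from h import *
f=load('w5');print(f['state']['eef_pos']);crop(f,'w5c',270,180,530,300,3)
print(plane(f,[(320,207)],.045), plane(f,[(414,228),(508,228)],.08)); print('peg bottom on z',f['state']['eef_pos'][2]-.033,plane(f,[(320,228)],f['state']['eef_pos'][2]-.033),'peg top',plane(f,[(321,276)],f['state']['eef_pos'][2]+.022))"
```

```text
[ 0.4878423  -0.05584055  0.11484339]
[[ 0.48352847 -0.05764881  0.045     ]] [[ 0.47829245 -0.00226489  0.08      ]
 [ 0.47149222  0.05328891  0.08      ]]
peg bottom on z 0.08184339307838326 [[ 0.48436204 -0.05739524  0.08184339]] peg top [[ 0.48501014 -0.0566514   0.13684339]]
```

View pics/w5c.png

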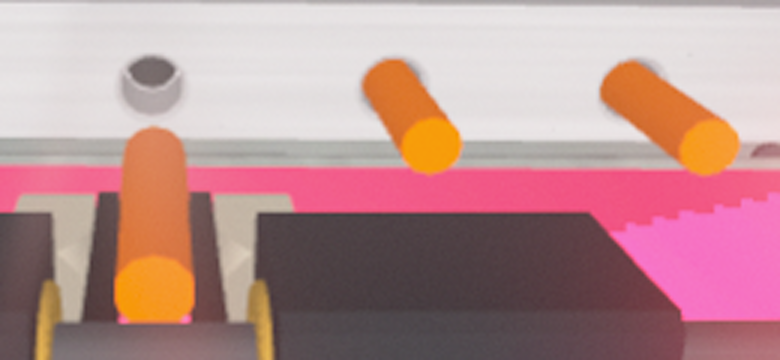

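```bash
python3 -c "
from h import *
f=load('w5');z=f['state']['eef_pos'][2]
h=plane(f,[(320.7,208.2)],.045)[0]; print('hole',h)
for v in (230,231,232):
  b=plane(f,[(321.5,v)],z-.033)[0]; print(v,b,(h-b)*1000)
t=plane(f,[(321.3,276.7)],z+.022)[0];print('top',t,(h-t)*1000)
print('target tcp via wrist avg')"
```

```text
hole [ 0.48432642 -0.0570689   0.045     ]
230 [ 0.48549905 -0.05637227  0.08184339] [ -1.17262943  -0.6966353  -36.84339308]
231 [ 0.48612308 -0.05629506  0.08184339] [ -1.79666779  -0.7738445  -36.84339308]
232 [ 0.48674828 -0.0562177   0.08184339] [ -2.42186226  -0.85119685 -36.84339308]
top [ 0.48533393 -0.0564798   0.13684339] [ -1.00751424  -0.58909719 -91.84339308]
target tcp via wrist avg
```

```bash
python3 -c "
from h import *
plan([.4868,-.0568,.084],down(6.7))"
```

```text
rows 1 err mm [ -2.2  -0.6 -32.4] rotvec [0.1 0.3 0.5]
[-2.5, 32.4, -0.3] [0.07, 0.26, 0.5]
```

move_arm --deltas '[{"dp":[-2.5,32,-0.3],"rotation":[0.1,0.3,0.5]},{"dp":[0,0,0],"rotation":[0,0,0]}]'

```text
t: 3.92
eef_pos: [0.4888, -0.0575, 0.0868]
ee_rot: [-1.57, -0.006, 0.115]
force: [-1.6, 0.8, -1.7]
width: 0.011
```

```bash
python3 -c "
from h import *
s=arm.get_state();print(s['t'],s['eef_pos'],s['force'])
f=grab('wrist','w6');crop(f,'w6c',270,180,370,300,5)
plan([.4868,-.0568,.084],down(6.7))"
```

```text
3.9167 [ 0.48882816 -0.05747251  0.08675244] [-1.59601361  0.777395   -1.74753356]
rows 1 err mm [-4.4  0.6 -6. ] rotvec [ 0.  -0.   0.6]
[-4.3, 5.9, 1.2] [0.01, -0.05, 0.57]
```

View pics/w6c.png

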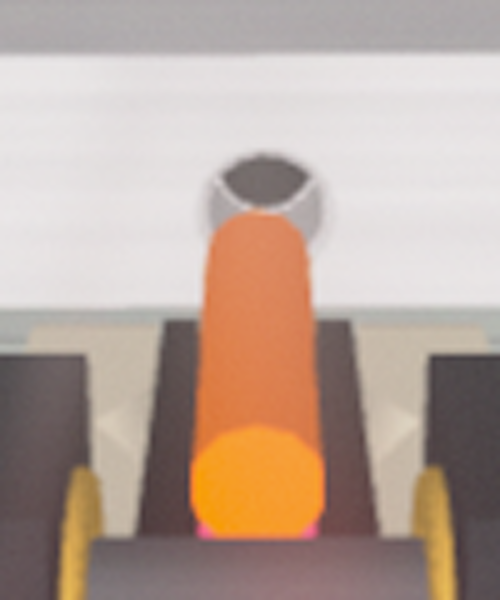

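move_arm --deltas '[{"dp":[-4.5,4,1.5],"rotation":[0,0,0.6]},{"dp":[-1,2,0.3],"rotation":[0,0,0.1]}]'

```text
t: 4.13
eef_pos: [0.4871, -0.0569, 0.0869]
ee_rot: [-1.572, -0.001, 0.115]
force: [-0.3, -0.4, 0.2]
width: 0.0109
```

```bash
python3 -c "
from h import *
s=arm.get_state();print(s['t'],s['eef_pos'],s['force'])
f=grab('wrist','w7');crop(f,'w7c',270,180,370,300,5)
plan([.4872,-.057,.080],down(6.7))"
```

```text
4.1333 [ 0.48708516 -0.05690431  0.08694479] [-0.32370343 -0.42024338  0.198924  ]
rows 1 err mm [-0.3 -0.2 -7.1] rotvec [ 0.  -0.1  0.1]
[-0.3, 7.1, -0.2] [0.05, -0.07, 0.11]
```

View pics/w7c.png

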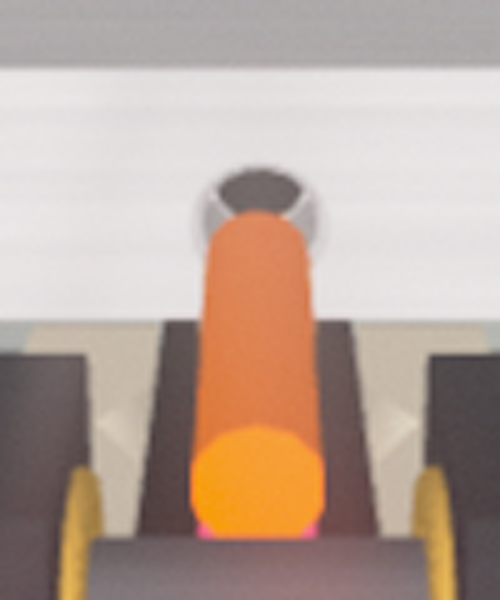

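The peg is laterally aligned with the hole (crop x 259 against 260). Descending in small steps while watching the force.

move_arm --deltas '[{"dp":[-0.3,7,-0.2],"rotation":[0,0,0.1]},{"dp":[-0.3,3,0],"rotation":[0,0,0.1]}]'

```text
t: 4.35
eef_pos: [0.4882, -0.0569, 0.0788]
ee_rot: [-1.571, -0.003, 0.116]
force: [0.4, -0.3, -0.6]
width: 0.0111
```

```bash
python3 -c "
from h import *
s=arm.get_state();print(s['t'],s['eef_pos'],s['force'])
f=grab('wrist','w8');crop(f,'w8c',270,180,370,300,5)
plan([.4872,-.057,.075],down(6.7))"
```

```text
4.35 [ 0.48819707 -0.05694002  0.07878839] [ 0.36886942 -0.33268628 -0.59561138]
rows 1 err mm [-0.9 -0.  -3.5] rotvec [ 0.  -0.1  0.1]
[-0.9, 3.5, 0.1] [0.03, -0.05, 0.11]
```

View pics/w8c.png

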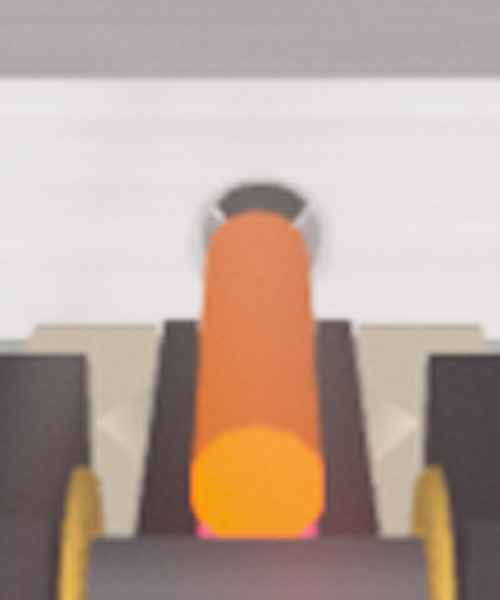

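move_arm --deltas '[{"dp":[-1.5,3,0.1],"rotation":[0,0,0.1]},{"dp":[-0.5,4,0],"rotation":[0,0,0.1]}]'

```text
t: 4.57
eef_pos: [0.4866, -0.057, 0.0718]
ee_rot: [-1.571, 0.0, 0.116]
force: [0.8, -0.1, -0.4]
width: 0.0111
```

```bash
python3 -c "
from h import *
s=arm.get_state();print(s['t'],s['eef_pos'],s['force'])
f=grab('wrist','w9');crop(f,'w9c',270,180,370,300,5)
plan([.4869,-.057,.070],down(6.7))"
```

```text
4.5667 [ 0.48658502 -0.05701691  0.07183725] [ 0.80077894 -0.10724178 -0.44445178]
rows 1 err mm [ 0.7  0.1 -1. ] rotvec [ 0.  -0.  -0.1]
[0.7, 1.0, -0.0] [0.03, -0.05, -0.08]
```

View pics/w9c.png

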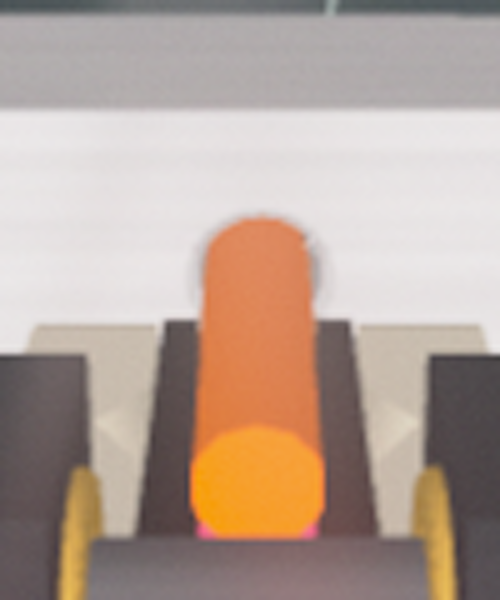

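The peg has entered: its bottom is below the rail top and there is no force. Continuing down.

move_arm --deltas '[{"dp":[0,5,0],"rotation":[0,0,0]},{"dp":[0,5,0],"rotation":[0,0,0]}]'

```text
t: 4.78
eef_pos: [0.4866, -0.057, 0.0608]
ee_rot: [-1.571, 0.0, 0.116]
force: [-0.8, -0.7, 0.3]
width: 0.0109
```

```bash
python3 -c "
from h import *
s=arm.get_state();print(s['t'],s['eef_pos'],s['force'])
plan([.4869,-.057,.058],down(6.7))"
```

```text
4.7833 [ 0.48663745 -0.05696469  0.06077991] [-0.80123767 -0.65623841  0.32171039]
rows 1 err mm [ 0.3 -0.  -2.8] rotvec [ 0. -0. -0.]
[0.3, 2.8, -0.1] [0.03, -0.03, -0.03]
```

move_arm --deltas '[{"dp":[0,3,0],"rotation":[0,0,0]},{"dp":[0,2,0],"rotation":[0,0,0]}]'

```text
t: 4.95
eef_pos: [0.488, -0.057, 0.056]
ee_rot: [-1.572, -0.001, 0.118]
force: [-2.6, 1.5, 21.5]
width: 0.0112
```

move_arm --deltas '[{"dp":[0,2,0],"rotation":[0,0,0]},{"dp":[0,2,0],"rotation":[0,0,0]}]'

```text
t: 5.12
eef_pos: [0.4905, -0.0568, 0.0543]
ee_rot: [-1.573, -0.005, 0.12]
force: [-3.8, 1.3, 19.0]
width: 0.0113
```

The peg is seated, with 20 N of resistance. Releasing it.

move_arm --deltas '[{"dp":[-1,-1,0],"rotation":[0,0,0.2]},{"dp":[0,0,0],"rotation":[0,0,0]},{"dp":[0,0,0],"rotation":[0,0,0]}]' --jaw 150

```text
t: 5.37
eef_pos: [0.4901, -0.0568, 0.0554]
ee_rot: [-1.573, -0.003, 0.121]
force: [-0.5, 0.3, 0.2]
width: 0.0259
```

move_arm --deltas '[{"dp":[0,-20,0],"rotation":[0,0,0]},{"dp":[0,-30,0],"rotation":[0,0,0]},{"dp":[0,-30,0],"rotation":[0,0,0]}]'

```text
t: 5.62
eef_pos: [0.4848, -0.0575, 0.1302]
ee_rot: [-1.574, 0.013, 0.119]
force: [2.0, 0.2, 0.6]
width: 0.0358
```

```bash
python3 -c "
from h import *
s=arm.get_state();print(s['t'],s['eef_pos'],s['force'],s['width'])
f=grab('wrist','w10')
f=grab('scene','s2');crop(f,'s2c',250,140,370,240,6)"
```

```text
5.6167 [ 0.48475431 -0.05752817  0.13019865] [1.97589662 0.18542985 0.61999868] 0.03583439779828149
```

View pics/w10.png

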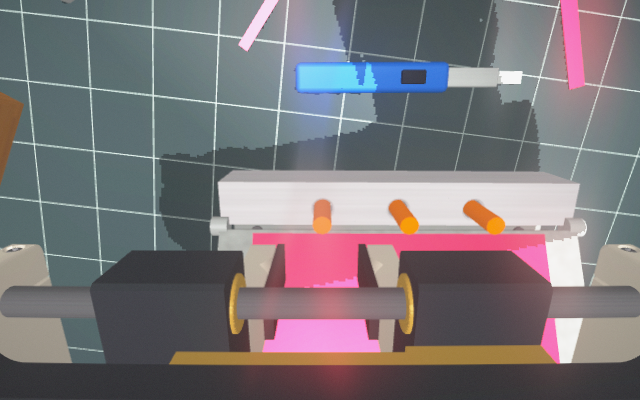

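View pics/s2c.png

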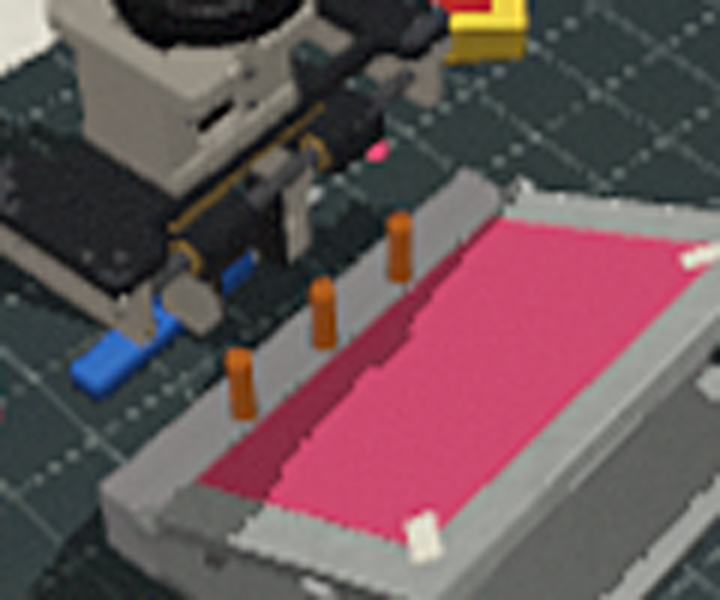

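Three pegs stand at equal height in the rail: scene crop (240,385), (322,313) and (400,245). The fitted ones are undisturbed. Now over to the template.

```bash
python3 -c "
from h import *
plan([.5145,.357,.16],down(64.3))"
```

```text
rows 11 err mm [ 26.  414.   25.7] rotvec [  0.1 -57.4  -0.2]
[6.8, -2.5, 37.1] [0.01, -5.22, -0.02]
[10.2, -2.5, 36.3] [0.01, -5.22, -0.02]
[13.5, -2.5, 35.2] [0.01, -5.22, -0.02]
[16.6, -2.5, 33.8] [0.01, -5.22, -0.02]
[19.6, -2.4, 32.2] [0.01, -5.22, -0.02]
[22.5, -2.4, 30.3] [0.01, -5.22, -0.02]
[25.1, -2.4, 28.1] [0.01, -5.22, -0.02]
[27.6, -2.4, 25.7] [0.01, -5.22, -0.02]
[29.8, -2.4, 23.1] [0.01, -5.22, -0.02]
[31.8, -2.4, 20.3] [0.01, -5.22, -0.02]
[33.5, -2.4, 17.3] [0.01, -5.22, -0.02]
```

move_arm --deltas '[{"dp":[7,-5,37],"rotation":[0,-5.2,0]},{"dp":[10,-5,36],"rotation":[0,-5.2,0]},{"dp":[13.5,-5,35],"rotation":[0,-5.2,0]},{"dp":[16.5,-3,34],"rotation":[0,-5.2,0]},{"dp":[19.5,-3,32],"rotation":[0,-5.2,0]}]' --jaw 0

```text
t: 6.13
eef_pos: [0.4989, 0.1307, 0.1537]
ee_rot: [-1.572, 0.004, 0.577]
force: [0.8, 0.2, -0.1]
width: 0.0638
```

move_arm --deltas '[{"dp":[22.5,-2,30],"rotation":[0,-5.2,0]},{"dp":[25,-2,28],"rotation":[0,-5.2,0]},{"dp":[27.5,-2,26],"rotation":[0,-5.2,0]},{"dp":[30,-2,23],"rotation":[0,-5.2,0]},{"dp":[32,-2,20],"rotation":[0,-5.2,0]}]'

```text
t: 6.55
eef_pos: [0.5069, 0.3278, 0.16]
ee_rot: [-1.568, 0.006, 1.054]
force: [1.4, 0.1, -0.0]
width: 0.0872
```

```bash
python3 -c "
from h import *
s=arm.get_state();print(s['t'],s['eef_pos'],s['force'],s['width'],s['q'])
plan([.5145,.357,.16],down(64.3))"
```

```text
6.55 [0.50685652 0.32777586 0.15998025] [ 1.3726904   0.06231226 -0.02870252] 0.08719079265675062 [ 0.89649711  0.29671103 -0.23697131 -0.00158679 -1.04339505 -1.41239194]
rows 1 err mm [ 7.6 29.2  0. ] rotvec [-0.1 -3.9 -0.3]
[29.2, -0.2, 7.8] [-0.15, -3.9, -0.34]
```

move_arm --deltas '[{"dp":[27,0,7],"rotation":[0,-3.9,-0.3]},{"dp":[-2,0,0],"rotation":[0,0,0]},{"dp":[0,0,0],"rotation":[0,0,0]}]'

```text
t: 6.8
eef_pos: [0.5125, 0.3619, 0.1559]
ee_rot: [-1.568, 0.002, 1.138]
force: [-0.3, -0.8, -0.3]
width: 0.0876
```

```bash
python3 -c "
from h import *
f=grab('wrist','w11');s=f['state'];print(s['t'],s['eef_pos'],s['ee_rot'],s['qd'].round(3),s['force'],arm.get_state()['eef_pos'])"
```

```text
6.8 [0.51252391 0.36193159 0.1559075 ] [-1.56774795  0.00204771  1.13796533] [0.03  0.055 0.034 0.003 0.018 0.026] [-0.25739437 -0.77456741 -0.26978226] [0.51264492 0.36169604 0.15571682]
```

View pics/w11.png

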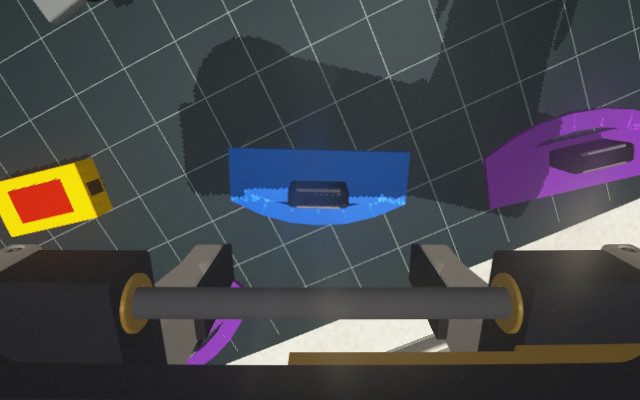

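The blue template is at (320,185) with its straight edge at the top, (229,149) to (410,153), and its black handle at (319,194). The purple ones are left alone. Measuring it in an enlarged crop.

```bash
python3 -c "
from h import *
f=load('w11');crop(f,'w11c',220,140,420,230,4)"
```

```text
(no output)
```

View pics/w11c.png

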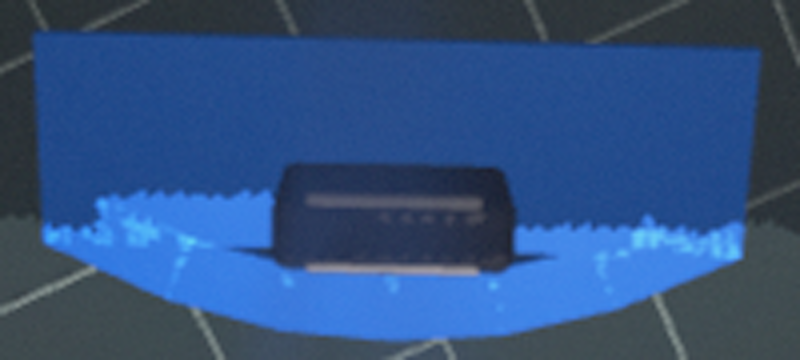

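```bash
python3 -c "
from h import *
f=load('w11')
e=plane(f,[(228.5,148.2),(410.5,152.2)],.006);print(e)
m=e.mean(0);d=e[0]-e[1];L=np.linalg.norm(d);d/=L;x=np.array([-d[1],d[0],0]); 
if x[1]<0:x=-x
print('L',L,'x angle',np.degrees(np.arctan2(x[1],x[0])),'handle centre',m+.035*x)
h=plane(f,[(220+276/4,140+268/4),(220+513/4,140+270/4),(220+300/4,140+200/4),(220+485/4,140+203/4)],.04);print(h,h.mean(0))
"
```

```text
[[0.57236274 0.29600005 0.006     ]
 [0.42837818 0.36642857 0.006     ]]
L 0.16028639993632002 x angle 63.93491904967477 handle centre [0.51574917 0.36265465 0.006     ]
[[0.54067103 0.35848234 0.04      ]
 [0.49671479 0.37928593 0.04      ]
 [0.52987677 0.34758695 0.04      ]
 [0.49618299 0.36385818 0.04      ]] [0.51586139 0.36230335 0.04      ]
```

```bash
python3 -c "
from h import *
plan([.5158,.3625,.05],down(63.9))"
```

```text
rows 3 err mm [   3.2    0.8 -105.7] rotvec [-0.2  1.3 -0.1]
[0.8, 35.2, -0.9] [-0.06, 0.43, -0.04]
[0.7, 35.2, -0.9] [-0.06, 0.43, -0.04]
[0.7, 35.2, -0.9] [-0.06, 0.43, -0.04]
```

move_arm --deltas '[{"dp":[0.8,35,-1],"rotation":[0,0.4,0]},{"dp":[0.8,35,-1],"rotation":[0,0.4,0]},{"dp":[0.8,35,-1],"rotation":[0,0.4,0]}]'

```text
t: 7.1
eef_pos: [0.5205, 0.3651, 0.0562]
ee_rot: [-1.573, -0.013, 1.114]
force: [0.6, 0.3, -0.7]
width: 0.0876
```

```bash
python3 -c "
from h import *
plan([.5158,.3625,.012],down(63.9))"
```

```text
rows 2 err mm [ -4.7  -2.6 -44.2] rotvec [ 0.1 -0.1  0.7]
[-2.5, 22.0, 1.6] [0.06, -0.04, 0.37]
[-2.3, 22.1, 1.6] [0.06, -0.04, 0.37]
```

move_arm --deltas '[{"dp":[-4,20,3],"rotation":[0,0,0.7]},{"dp":[-1,14,0],"rotation":[0,0,0.2]}]'

```text
t: 7.27
eef_pos: [0.5138, 0.3572, 0.0161]
ee_rot: [-1.571, 0.009, 1.108]
force: [0.5, 0.1, -0.3]
width: 0.0877
```

```bash
python3 -c "
from h import *
plan([.5158,.3625,.012],down(63.9))"
```

```text
rows 1 err mm [ 2.   5.3 -4.1] rotvec [-0.  -0.4 -0.5]
[5.6, 4.0, 0.6] [-0.0, -0.4, -0.53]
```

move_arm --deltas '[{"dp":[4,3,0.5],"rotation":[0,-0.4,-0.5]},{"dp":[0,0,0],"rotation":[0,0,0]}]'

```text
t: 7.43
eef_pos: [0.5133, 0.3567, 0.0086]
ee_rot: [-1.569, 0.007, 1.112]
force: [-0.5, 0.2, 0.8]
width: 0.0875
```

```bash
python3 -c "
from h import *
plan([.5158,.3625,.012],down(63.9))"
```

```text
rows 1 err mm [2.5 5.8 3.4] rotvec [-0.1 -0.2 -0.4]
[6.2, -3.5, 0.4] [-0.12, -0.19, -0.42]
```

move_arm --deltas '[{"dp":[6,-3.5,0.4],"rotation":[0,-0.2,-0.4]},{"dp":[1,0,0],"rotation":[0,0,0]}]'

```text
t: 7.6
eef_pos: [0.5169, 0.3628, 0.0134]
ee_rot: [-1.569, -0.001, 1.114]
force: [1.2, -0.3, 1.2]
width: 0.0876
```

```bash
python3 -c "
from h import *
plan([.5158,.3625,.012],down(63.9))
f=grab('wrist','w12');print(f['state']['force'],f['state']['t']);plan([.5158,.3625,.012],down(63.9))"
```

```text
rows 1 err mm [-1.1 -0.3 -1.4] rotvec [-0.1 -0.1  0. ]
[-0.7, 1.4, 0.8] [-0.11, -0.06, 0.04]
[ 1.18238251 -0.28264954  1.20386488] 7.6
rows 1 err mm [-0.9 -0.1 -1.4] rotvec [-0.1 -0.1  0. ]
[-0.5, 1.4, 0.8] [-0.11, -0.08, 0.03]
```

View pics/w12.png

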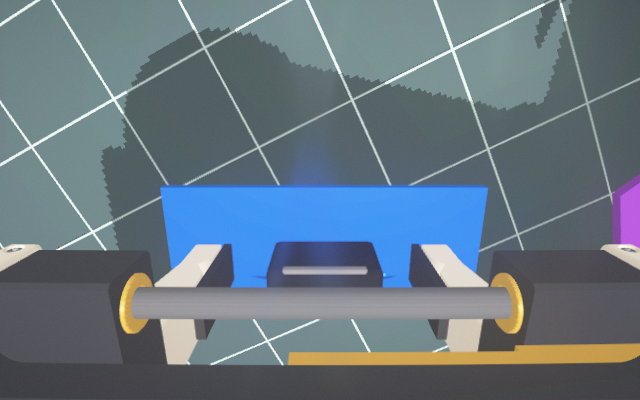

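The handle at (325,262) is between the fingers and the straight edge is square to the view. Closing the jaws.

move_arm --deltas '[{"dp":[-0.5,1,0.8],"rotation":[0,0,0]},{"dp":[0,0,0],"rotation":[0,0,0]},{"dp":[0,0,0],"rotation":[0,0,0]},{"dp":[0,0,0],"rotation":[0,0,0]}]' --jaw 255 --squeeze 35

```text
t: 7.98
eef_pos: [0.5173, 0.3644, 0.0163]
ee_rot: [-1.57, -0.007, 1.114]
force: [0.2, -0.4, 0.7]
width: 0.0663
```

move_arm --deltas '[{"dp":[0,0,0],"rotation":[0,0,0]},{"dp":[0,0,0],"rotation":[0,0,0]},{"dp":[0,0,0],"rotation":[0,0,0]},{"dp":[0,0,0],"rotation":[0,0,0]}]'

```text
t: 8.32
eef_pos: [0.5173, 0.3647, 0.017]
ee_rot: [-1.571, -0.008, 1.114]
force: [0.1, 0.2, -0.6]
width: 0.0498
```

Width is 50 mm, so the handle is held, but the TCP drifted up to 17 mm. I'll regrip about 6 mm lower for a fuller hold.

move_arm --deltas '[{"dp":[-1.5,2,0],"rotation":[0,0,0.4]},{"dp":[-1,3,0],"rotation":[0,0,0]},{"dp":[0,1,0],"rotation":[0,0,0]}]' --jaw 80

```text
t: 8.57
eef_pos: [0.5163, 0.3624, 0.0106]
ee_rot: [-1.571, -0.001, 1.114]
force: [-0.7, -0.6, 0.9]
width: 0.0595
```

```bash
python3 -c "
from h import *
s=arm.get_state();print(s['width'],s['force']);plan([.5158,.3625,.0105],down(63.9))"
```

```text
0.0595063816213191 [-0.68534117 -0.63423361  0.93792742]
rows 1 err mm [-0.5  0.1 -0.1] rotvec [-0.  -0.1  0. ]
[-0.2, 0.1, 0.4] [-0.01, -0.06, 0.05]
```

move_arm --deltas '[{"dp":[0,0.5,0],"rotation":[0,0,0]},{"dp":[-0.3,0.5,0],"rotation":[0,0,0]},{"dp":[-0.3,0.5,0],"rotation":[0,0,0]},{"dp":[0,0,0],"rotation":[0,0,0]}]' --jaw 255 --squeeze 40

```text
t: 8.9
eef_pos: [0.5158, 0.3617, 0.0086]
ee_rot: [-1.571, 0.0, 1.114]
force: [0.2, -0.4, -0.1]
width: 0.0498
```

```bash
python3 -c "
from h import *
s=arm.get_state();print(s['width'],s['force']);plan([.5158,.3625,.0105],down(63.9))"
```

```text
0.04983584429854381 [ 0.19425798 -0.43813381 -0.14734911]
rows 1 err mm [0.  0.8 1.9] rotvec [-0. -0. -0.]
[0.7, -1.9, 0.3] [-0.01, -0.05, -0.01]
```

Run:
```python
from h import *
np.set_printoptions(precision=4,suppress=True)
for n in ['w5','w10']:
    f=load(n);C=cloud(f);rgb=f['pixels'].astype(int)
    m=(rgb[:,:,0]>200)&(rgb[:,:,1]<140)&(rgb[:,:,2]<230)&(rgb[:,:,2]>70)&(C[:,:,2]>.05)&(C[:,:,2]<.2)&(f['z_map']>.2)&(C[:,:,0]>.485)
    P=C[m]
    for _ in range(5):
        c=P.mean(0);nn=np.linalg.svd(P-c,full_matrices=False)[2][2];nn*=np.sign(nn[2]);d=(P-c)@nn;P=P[abs(d)<max(2*d.std(),.0008)]
    b=np.array([.4915,-.0013]); z=c[2]-nn[:2]@(b-c[:2])/nn[2]
    print(n,m.sum(),len(P),c,nn,d.std(),np.degrees(np.arccos(nn[2])),np.degrees(np.arctan2(-nn[1],-nn[0])),'z at low',z)
```

```text
w5 9806 8509 [0.5144 0.0518 0.0692] [-0.4713 -0.0549  0.8803] 0.0005094777410876467 28.3244626987911 6.649274821966481 z at low 0.05359672250085555
w10 8127 7179 [ 0.5098 -0.0049  0.0631] [-0.4706 -0.0549  0.8807] 0.0005342780550834971 28.27784747341376 6.658610583890904 z at low 0.053583460181829454
```

move_arm --deltas '[{"dp":[0,-25,0],"rotation":[0,0,0]},{"dp":[0,-38,0],"rotation":[0,0,0]},{"dp":[0,-40,0],"rotation":[0,0,0]},{"dp":[0,-40,0],"rotation":[0,0,0]}]'

```text
t: 9.23
eef_pos: [0.5103, 0.356, 0.1436]
ee_rot: [-1.563, 0.023, 1.112]
force: [1.0, 1.5, -2.5]
width: 0.0496
```

```bash
cat >> h.py <<'E'
t_=np.radians(28.25);a_=np.radians(6.65)
BZ=np.array([-np.sin(t_)*np.cos(a_),-np.sin(t_)*np.sin(a_),np.cos(t_)])
BX=np.array([np.cos(t_)*np.cos(a_),np.cos(t_)*np.sin(a_),np.sin(t_)])
BY=np.cross(BZ,BX); LOW=np.array([.4915,-.0013,.0530])
BR=R.from_matrix(np.c_[BX,-BZ,BY])
def bp(x,y,z): return LOW+(x*BX+y*BY+z*BZ)/1000
def tob():
    s=arm.get_state();d=(np.array(s['eef_pos'])-LOW)*1000
    B=np.c_[BX,BY,BZ]; e=(BR.inv()*R.from_euler('xyz',s['ee_rot'])).as_rotvec(degrees=True)
    print('t',round(s['t'],2),'TCP board xyz',(B.T@d).round(1),'rot err (tool axes)',e.round(2),'F board',(B.T@s['force']).round(1),'w',round(s['width'],4),'qd',abs(s['qd']).max().round(3))
E
python3 -c "
from h import *
plan(bp(55,0,80),BR);print(bp(55,0,80))"
```

```text
rows 10 err mm [  -8.3 -356.1    5.9] rotvec [-13.8  56.  -27.3]
[-32.3, 0.0, -15.0] [-1.38, 5.6, -2.73]
[-30.7, -1.1, -18.1] [-1.38, 5.6, -2.73]
[-28.7, -2.0, -21.1] [-1.38, 5.6, -2.73]
[-26.4, -2.8, -23.8] [-1.38, 5.6, -2.73]
[-23.8, -3.4, -26.3] [-1.38, 5.6, -2.73]
[-20.9, -3.8, -28.6] [-1.38, 5.6, -2.73]
[-17.8, -4.0, -30.6] [-1.38, 5.6, -2.73]
[-14.6, -4.0, -32.3] [-1.38, 5.6, -2.73]
[-11.2, -3.8, -33.6] [-1.38, 5.6, -2.73]
[-7.6, -3.4, -34.6] [-1.38, 5.6, -2.73]
[ 5.02012213e-01 -7.43980797e-05  1.49503841e-01]
```

move_arm --deltas '[{"dp":[-32,-6,-15],"rotation":[-1.4,5.6,-2.7]},{"dp":[-30,-6,-18],"rotation":[-1.4,5.6,-2.7]},{"dp":[-28,-6,-21],"rotation":[-1.4,5.6,-2.7]},{"dp":[-26,-3,-24],"rotation":[-1.4,5.6,-2.7]},{"dp":[-24,-3,-26],"rotation":[-1.4,5.6,-2.7]}]'

```text
t: 9.65
eef_pos: [0.5136, 0.1861, 0.172]
ee_rot: [-1.632, -0.262, 0.618]
force: [1.1, -1.0, -1.4]
width: 0.05
```

```bash
python3 -c "
from h import *
s=arm.get_state();print(s['q']);plan(bp(55,0,80),BR);tob()"
```

```text
[ 0.77728242  0.03532669 -0.63655176  0.16741609 -0.65682038 -1.8582828 ]
rows 5 err mm [ -11.6 -186.2  -22.5] rotvec [ -7.2  27.2 -12.1]
[-23.8, 0.1, -29.0] [-1.43, 5.43, -2.43]
[-21.0, -0.1, -31.2] [-1.43, 5.43, -2.43]
[-17.9, -0.2, -33.0] [-1.43, 5.43, -2.43]
[-14.7, 0.0, -34.6] [-1.43, 5.43, -2.43]
[-11.4, 0.3, -35.8] [-1.43, 5.43, -2.43]
t 9.65 TCP board xyz [ 94.8 183.6  84.1] rot err (tool axes) [  7.17 -27.17  12.14] F board [ 0.2 -1.2 -1.7] w 0.05 qd 1.343
```

move_arm --deltas '[{"dp":[-24,0,-29],"rotation":[-1.4,5.4,-2.4]},{"dp":[-21,0,-31],"rotation":[-1.4,5.4,-2.4]},{"dp":[-18,0,-33],"rotation":[-1.4,5.4,-2.4]},{"dp":[-15,0,-34],"rotation":[-1.4,5.4,-2.4]},{"dp":[-11,0,-36],"rotation":[-1.4,5.4,-2.4]}]'

```text
t: 10.07
eef_pos: [0.5104, -0.0059, 0.1684]
ee_rot: [-1.534, -0.498, 0.086]
force: [3.6, 0.3, 0.9]
width: 0.05
```

```bash
python3 -c "
from h import *
s=arm.get_state();print(s['q']);tob();plan(bp(55,0,60),BR)"
```

```text
[ 0.41511184 -0.13525904 -1.01022569  0.52155448 -0.2411035  -2.36938866]
t 10.07 TCP board xyz [70.7 -6.8 93. ] rot err (tool axes) [ 1.32  1.49 -0.3 ] F board [ 3.7 -0.1 -0.9] w 0.05 qd 1.172
rows 1 err mm [  1.    7.  -36.5] rotvec [-1.3 -1.5  0.3]
[-16.0, 33.1, 5.6] [-1.32, -1.49, 0.3]
```

q3 is close to its limit (-1.02), so before going on I'll fit a quick kinematic model from the logged poses and check the final pose.

```bash
cat > fk.py <<'E'
from h import *
import glob
from scipy.optimize import least_squares
def rot(ax,a): return R.from_rotvec(np.array(ax,float)*a)
X,Y,Z=[1,0,0],[0,1,0],[0,0,1]
def fk(q,p):
    d1,a1,off,a2,e,a3,w,L=p[:8]
    r=rot(Z,q[0]); x=r.apply([a1,off,d1]); r=r*rot(Y,q[1]); x=x+r.apply([0,0,a2]); r=r*rot(Y,-q[2]); x=x+r.apply([a3,0,e])
    r=r*rot(X,p[8]*q[3]); r=r*rot(Y,-q[4]); x=x+r.apply([0,w,0])+r.apply([L,0,0]); r=r*rot(X,p[9]*q[5])
    return x,r
E
cat > fit.py <<'E'
from fk import *
S=[load(f[5:-4])['state'] for f in glob.glob('pics/*.pkl')]+[arm.get_state()]
Q=[s['q'] for s in S];E=[s['eef_pos'] for s in S];O=[R.from_euler('xyz',s['ee_rot']) for s in S]
Tfix={}
best=None
for s4 in(1,-1):
  for s6 in(1,-1):
    # tool frame const: r * C
    def res(p):
        pp=list(p[:8])+[s4,s6]; C=R.from_rotvec(p[8:11]); o=[]
        for q,e,ro in zip(Q,E,O):
            x,r=fk(q,pp); o+=list((x-e)*10)+list(((r*C).inv()*ro).as_rotvec())
        return o+list(np.array(p[:8])*1e-4)
    for c0 in ([0,0,np.pi/2],[0,0,-np.pi/2],[np.pi/2,0,0],[1.2,1.2,1.2],[-1.2,-1.2,1.2]):
        r=least_squares(res,[.35,0,-.19,.4,0,.4,0,.3]+list(np.array(c0)))
        if best is None or r.cost<best[0]: best=(r.cost,r.x,s4,s6,r.fun)
print(best[0],best[1].round(4),best[2:4],len(Q)); print(np.abs(best[4]).max())
pickle.dump(best,open('fit.pkl','wb'))
E
python3 fit.py
```

```text
3.980355984817655e-09 [ 0.1988  0.      0.      0.6016 -0.      0.4636 -0.1918  0.378   2.2214
  2.2214  0.    ] (-1, -1) 19
6.01599999519329e-05
```

```bash
cat > ik.py <<'E'
from fk import *
b=pickle.load(open('fit.pkl','rb')); PP=list(b[1][:8])+[b[2],b[3]];C=R.from_rotvec(b[1][8:11])
lo=np.array([-3.07,-1.43,-1.02,-3.03,-3.05,-3.03]);hi=np.array([3.07,2.12,1.25,1.67,0,3.03])
def ik(pos,ro,q0):
    def res(q):
        x,r=fk(q,PP);return list((x-pos)*10)+list(((r*C).inv()*ro).as_rotvec())
    r=least_squares(res,np.clip(q0,lo-.5,hi+.5)); return r.x,r.cost
if __name__=='__main__':
    q=arm.get_state()['q'];np.set_printoptions(precision=3,suppress=True)
    for x,y,z in [(70,0,90),(55,0,80),(55,0,50),(55,0,20),(40,0,20),(40,0,10),(31,0,8.6)]:
        k,c=ik(bp(x,y,z),BR,q); print((x,y,z),k,round(c,9))
    for q0 in ([.3,-.1,-1,-2.6,-.3,.7],[.4,-.3,-.8,.5,-.3,-2.4],[.4,.3,-.8,-1.5,-.3,.4]):
        k,c=ik(bp(31,0,8.6),BR,q0); print('alt',k,c)
    k,c=ik(bp(31,0,8.6),BR*rot(Y,np.pi),[.4,-.1,-1,.5,-.3,.7]);print('half turn',k,c)
E
python3 ik.py
```

```text
(70, 0, 90) [ 0.409 -0.13  -1.05   0.669 -0.222 -2.487] 0.0
(55, 0, 80) [ 0.31  -0.118 -1.131  0.903 -0.116 -2.642] 0.0
(55, 0, 50) [ 0.128 -0.034 -1.149  1.213  0.008 -2.794] 0.000710153
(55, 0, 20) [ 0.25   0.048 -1.085  0.868 -0.016 -2.559] 0.003301011
(40, 0, 20) [ 0.276  0.043 -1.095  0.787 -0.016 -2.501] 0.004359826
(40, 0, 10) [ 0.324  0.073 -1.053  0.59  -0.025 -2.348] 0.005378709
(31, 0, 8.6) [ 0.344  0.075 -1.047  0.495 -0.024 -2.27 ] 0.006189217
alt [ 0.344  0.075 -1.047 -5.788 -0.024  4.013] 0.006189216744176814
alt [ 0.344  0.075 -1.047  0.495 -0.024 -2.27 ] 0.006189216788817669
alt [ 0.344  0.075 -1.047  0.495 -0.024 -2.27 ] 0.006189216764940893
half turn [ 0.344  0.075 -1.047  0.495 -0.024  0.871] 0.006189216726782636
```

```bash
cat > ms.py <<'E'
from ik import *
np.set_printoptions(precision=3,suppress=True)
rng=np.random.default_rng(0)
def sols(pos,ro,n=60):
    out=[]
    def res(q):
        x,r=fk(q,PP);return list((x-pos)*10)+list(((r*C).inv()*ro).as_rotvec())
    for i in range(n):
        r=least_squares(res,rng.uniform(lo,hi),bounds=(lo-1e-3,hi+1e-3))
        if r.cost<1e-8 and not any(np.abs(r.x-o).max()<.02 for o in out): out.append(r.x)
    return out
if __name__=='__main__':
    p=bp(30,0,29) # grasp point
    for tilt in (0,5,10,15,20,28.25):
        for half in (0,1):
            ro=BR*rot(Z,np.radians(tilt)) ; g=ro.apply([0,1,0])
            if half: ro=ro*rot(Y,np.pi)
            for s in sols(p+.019*g,ro,25): print(tilt,half,g.round(2),s)
E
python3 ms.py
```

```text
10 0 [ 0.31  0.04 -0.95] [ 0.427  0.09  -0.967  0.433 -0.23  -2.29 ]
10 1 [ 0.31  0.04 -0.95] [ 0.427  0.09  -0.967  0.433 -0.23   0.852]
15 0 [ 0.23  0.03 -0.97] [ 0.441  0.127 -0.811  0.18  -0.42  -2.053]
15 1 [ 0.23  0.03 -0.97] [ 0.441  0.127 -0.811  0.18  -0.42   1.089]
20 0 [ 0.14  0.02 -0.99] [ 0.423  0.166 -0.703  0.081 -0.566 -1.943]
20 1 [ 0.14  0.02 -0.99] [ 0.423  0.166 -0.703  0.081 -0.566  1.199]
28.25 0 [ 0. -0. -1.] [ 0.391  0.239 -0.558 -0.    -0.774 -1.845]
28.25 1 [ 0. -0. -1.] [ 0.391  0.239 -0.558 -0.    -0.774  1.296]
```

The tool-normal-to-board pose is out of reach (q3 range, wrist offset). Because I grip along the handle's y axis, I can regrip with the tool leaning 20° about that axis, which makes the final pose comfortable. I'll take the template back to its free spot and regrip there.

Run:
```python
from ms import *
plan([.5158,.362,.15],down(63.9))
g0=down(63.9)
for tilt in (20,):
    ro=g0*rot(Z,np.radians(tilt)); g=ro.apply([0,1,0]); print(g)
    print(sols(np.array([.5158,.3625,.033])+.019*g,ro,20), ro.as_euler('xyz'))
```

```text
rows 10 err mm [  5.4 367.9 -18.4] rotvec [ 12.8 -57.1  27. ]
[2.4, 4.7, 36.5] [1.28, -5.71, 2.7]
[6.2, 5.3, 35.9] [1.28, -5.71, 2.7]
[10.0, 5.8, 35.0] [1.28, -5.71, 2.7]
[13.7, 6.0, 33.7] [1.28, -5.71, 2.7]
[17.3, 6.0, 32.0] [1.28, -5.71, 2.7]
[20.7, 5.8, 30.0] [1.28, -5.71, 2.7]
[23.8, 5.3, 27.6] [1.28, -5.71, 2.7]
[26.7, 4.7, 25.0] [1.28, -5.71, 2.7]
[29.2, 4.0, 22.1] [1.28, -5.71, 2.7]
[31.4, 3.0, 19.0] [1.28, -5.71, 2.7]
[-0.15  -0.307 -0.94 ]
[array([ 0.954,  0.655, -0.089,  0.06 , -1.172, -1.442])] [-1.571  0.349  1.115]
```

move_arm --deltas '[{"dp":[2,0,36],"rotation":[1.3,-5.7,2.7]},{"dp":[6,3,36],"rotation":[1.3,-5.7,2.7]},{"dp":[10,5,35],"rotation":[1.3,-5.7,2.7]},{"dp":[14,6,34],"rotation":[1.3,-5.7,2.7]},{"dp":[17,6,32],"rotation":[1.3,-5.7,2.7]}]'

```text
t: 10.48
eef_pos: [0.5084, 0.1416, 0.1642]
ee_rot: [-1.609, -0.244, 0.556]
force: [1.7, -0.1, -2.2]
width: 0.0497
```

```bash
python3 -c "
from h import *
plan([.5158,.362,.10],down(63.9))"
```

```text
rows 6 err mm [  7.4 220.4 -64.2] rotvec [  6.  -32.1  13. ]
[17.3, 14.1, 31.1] [1.01, -5.36, 2.17]
[20.6, 13.9, 29.1] [1.01, -5.36, 2.17]
[23.7, 13.6, 26.8] [1.01, -5.36, 2.17]
[26.6, 13.1, 24.2] [1.01, -5.36, 2.17]
[29.2, 12.4, 21.3] [1.01, -5.36, 2.17]
[31.6, 11.6, 18.3] [1.01, -5.36, 2.17]
```

move_arm --deltas '[{"dp":[17,4,31],"rotation":[1,-5.4,2.2]},{"dp":[21,6,29],"rotation":[1,-5.4,2.2]},{"dp":[24,10,27],"rotation":[1,-5.4,2.2]},{"dp":[27,15,24],"rotation":[1,-5.4,2.2]},{"dp":[29,15,21],"rotation":[1,-5.4,2.2]}]'

```text
t: 10.9
eef_pos: [0.5091, 0.3316, 0.1289]
ee_rot: [-1.582, -0.032, 1.047]
force: [1.7, -0.5, -1.1]
width: 0.0497
```

```bash
python3 -c "
from h import *
plan([.5158,.362,.06],down(63.9))"
```

```text
rows 2 err mm [  6.7  30.4 -68.9] rotvec [ 0.7 -3.9  1.8]
[13.7, 34.9, 5.1] [0.34, -1.97, 0.89]
[14.4, 34.7, 4.4] [0.34, -1.97, 0.89]
```

move_arm --deltas '[{"dp":[14,35,5],"rotation":[0.3,-2,0.9]},{"dp":[14,35,4],"rotation":[0.3,-2,0.9]},{"dp":[-4,-6,0],"rotation":[0,0,0]}]'

```text
t: 11.15
eef_pos: [0.5144, 0.3672, 0.0553]
ee_rot: [-1.569, 0.009, 1.131]
force: [-1.2, -1.7, -4.3]
width: 0.0494
```

```bash
python3 -c "
from h import *
plan([.5158,.362,.013],down(63.9))"
```

```text
rows 2 err mm [  1.4  -5.2 -42.3] rotvec [-0.1  0.9 -0.5]
[-1.9, 21.2, -1.8] [-0.04, 0.46, -0.26]
[-2.0, 21.2, -1.8] [-0.04, 0.46, -0.26]
```

move_arm --deltas '[{"dp":[-2,18,-2],"rotation":[0,0.4,-0.5]},{"dp":[-1,12,-1],"rotation":[0,0.4,0]},{"dp":[0,4,0],"rotation":[0,0,0]}]'

```text
t: 11.4
eef_pos: [0.5146, 0.3631, 0.0156]
ee_rot: [-1.568, 0.008, 1.119]
force: [0.7, -0.7, -1.3]
width: 0.0497
```

```bash
python3 -c "
from h import *
plan([.5158,.362,.0086],down(63.9))"
```

```text
rows 1 err mm [ 1.2 -1.1 -7. ] rotvec [-0.2  0.2 -0.4]
[-0.4, 7.0, -1.6] [-0.17, 0.19, -0.44]
```

move_arm --deltas '[{"dp":[0,4,-1],"rotation":[0,0,-0.4]},{"dp":[0,3,0],"rotation":[0,0,0]},{"dp":[0,2,0],"rotation":[0,0,0]}]'

```text
t: 11.65
eef_pos: [0.5158, 0.3618, 0.0086]
ee_rot: [-1.569, -0.001, 1.118]
force: [-6.4, -2.2, 16.5]
width: 0.05
```

move_arm --deltas '[{"dp":[0,-1,0],"rotation":[0,0,0]},{"dp":[0,0,0],"rotation":[0,0,0]},{"dp":[0,-4,0],"rotation":[0,0,0]},{"dp":[0,-8,0],"rotation":[0,0,0]},{"dp":[0,-8,0],"rotation":[0,0,0]}]' --jaw 20

```text
t: 12.07
eef_pos: [0.5177, 0.3626, 0.0364]
ee_rot: [-1.571, -0.009, 1.118]
force: [0.6, -0.2, 0.1]
width: 0.0769
```

```bash
cat >> h.py <<'E'
def gtilt(hx,hy,yaw,ztcp,tilt=20):
    ro=down(yaw)*R.from_rotvec([0,0,np.radians(tilt)]);g=ro.apply([0,1,0]); p=np.array([hx,hy,0])+.019*g; p[2]=ztcp
    return p,ro
E
python3 -c "
from h import *
f=grab('wrist','w13');crop(f,'w13c',140,140,500,290,2.2);s=f['state'];print(s['width'],s['force'])
plan(*gtilt(.5158,.3625,64,.045))"
```

```text
0.07694965040588524 [ 0.55324508 -0.20077038  0.06082744]
rows 3 err mm [-5.6 -6.8  6.6] rotvec [ 0.1  0.1 20.7]
[-2.8, -2.2, 0.7] [0.03, 0.02, 6.89]
[-3.1, -1.9, 0.7] [0.03, 0.02, 6.89]
[-3.3, -1.5, 0.7] [0.03, 0.02, 6.89]
```

View pics/w13c.png

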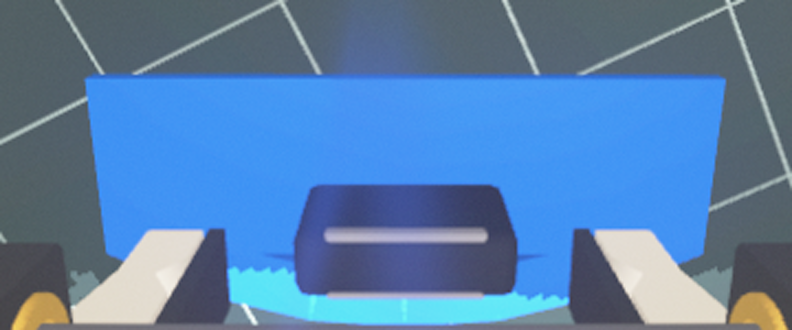

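The template lies flat and released, straight edge from (179,175) to (470,175), handle centred. Leaning the tool.

```bash
python3 -c "
from h import *
f=load('w13');e=plane(f,[(178.6,175),(469.5,175)],.006);m=e.mean(0);d=e[0]-e[1];L=np.linalg.norm(d);d/=L;x=np.array([-d[1],d[0],0]);x*=np.sign(x[1]);print(L,np.degrees(np.arctan2(x[1],x[0])),m+.035*x)"
```

```text
0.1603288838887376 64.07874445891467 [0.51641979 0.36140037 0.006     ]
```

move_arm --deltas '[{"dp":[-3,-3,0.7],"rotation":[0,0,6.9]},{"dp":[-3,-3,0.7],"rotation":[0,0,6.9]},{"dp":[-3,-2,0.7],"rotation":[0,0,6.9]}]'

```text
t: 12.37
eef_pos: [0.513, 0.3542, 0.0556]
ee_rot: [-1.574, 0.349, 1.113]
force: [0.2, 2.2, -0.8]
width: 0.0807
```

```bash
python3 -c "
from h import *
plan(*gtilt(.5158,.3627,64,.03))"
```

```text
rows 1 err mm [ -0.1   2.7 -25.6] rotvec [ 0.1 -0.2  0. ]
[11.0, 23.2, 1.3] [0.11, -0.23, 0.01]
```

move_arm --deltas '[{"dp":[6,12,1],"rotation":[0,-0.2,0]},{"dp":[5,11,0],"rotation":[0,0,0]},{"dp":[3,8,0],"rotation":[0,0,0]}]'

```text
t: 12.62
eef_pos: [0.5152, 0.3606, 0.0209]
ee_rot: [-1.575, 0.352, 1.119]
force: [-0.3, -0.9, -0.8]
width: 0.0808
```

```bash
python3 -c "
from h import *
plan(*gtilt(.516,.362,64,.012))"
```

```text
rows 1 err mm [-2.  -4.4 -8.9] rotvec [ 0.3  0.1 -0.2]
[-1.5, 10.0, -0.1] [0.27, 0.09, -0.19]
```

move_arm --deltas '[{"dp":[-2,6,0],"rotation":[0.3,0,-0.2]},{"dp":[-1,3,0],"rotation":[0,0,0]}]'

```text
t: 12.78
eef_pos: [0.5114, 0.3539, 0.0106]
ee_rot: [-1.568, 0.349, 1.119]
force: [-0.4, -0.4, -0.1]
width: 0.0805
```

```bash
python3 -c "
from h import *
plan(*gtilt(.516,.362,64,.012));f=grab('wrist','w14');print(f['state']['force'])"
```

```text
rows 1 err mm [1.8 2.3 1.4] rotvec [-0.1  0.1  0. ]
[2.2, -2.3, -0.6] [-0.13, 0.09, 0.02]
[-0.40648452 -0.43069319 -0.1232472 ]
```

View pics/w14.png

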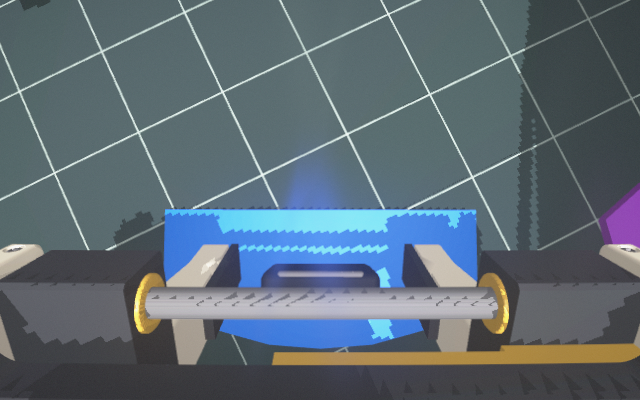

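The handle is between the fingers and the tool leans 20°. A small correction, then closing.

move_arm --deltas '[{"dp":[2,-1.5,-0.5],"rotation":[0,0,0]},{"dp":[0,0,0],"rotation":[0,0,0]},{"dp":[0,0,0],"rotation":[0,0,0]},{"dp":[0,0,0],"rotation":[0,0,0]}]' --jaw 255 --squeeze 40

```text
t: 13.17
eef_pos: [0.513, 0.3542, 0.0135]
ee_rot: [-1.569, 0.346, 1.117]
force: [-1.0, 0.3, 0.4]
width: 0.0598
```

```bash
python3 -c "
from h import *
s=arm.get_state();print(s['width'],s['force']);plan(*gtilt(.516,.362,64,.012))"
```

```text
0.05977569394287102 [-0.96726079  0.31312228  0.35699587]
rows 1 err mm [ 0.1  2.  -1.5] rotvec [-0.1 -0.   0.2]
[2.2, 0.8, 0.8] [-0.13, -0.01, 0.18]
```

move_arm --deltas '[{"dp":[1.5,1,0.5],"rotation":[0,0,0.2]},{"dp":[0,0.5,0],"rotation":[0,0,0]},{"dp":[0,0,0],"rotation":[0,0,0]},{"dp":[0,0,0],"rotation":[0,0,0]}]'

```text
t: 13.5
eef_pos: [0.5135, 0.356, 0.0126]
ee_rot: [-1.569, 0.347, 1.117]
force: [-0.1, 0.0, -0.5]
width: 0.0497
```

```bash
python3 -c "
from h import *
s=arm.get_state();print(s['width'],s['force'],s['eef_pos'],s['ee_rot']);plan(*gtilt(.516,.362,64,.012))"
```

```text
0.049672993773567216 [-0.10969728  0.0025256  -0.50796408] [0.51348377 0.35595597 0.01264408] [-1.56910531  0.34726294  1.116628  ]
rows 1 err mm [-0.3  0.2 -0.6] rotvec [-0.1 -0.   0.1]
[0.3, 0.6, 0.4] [-0.1, -0.02, 0.1]
```

```bash
cat >> h.py <<'E'
RT0=R.from_euler('xyz',[-1.56910531,0.34726294,1.116628]);PT0=np.array([.51348,.35596,.01264])
TT=R.from_euler('z',64.05,degrees=True); TP=np.array([.5160,.3620,0])
RREL=TT.inv()*RT0; PREL=TT.inv().apply(PT0-TP)
BRM=R.from_matrix(np.c_[BX,BY,BZ])
def tgt(x,y,z):  # template_under in board mm -> tool pose
    return bp(x,y,z)+BRM.apply(PREL), BRM*RREL
def where():
    s=arm.get_state();r=R.from_euler('xyz',s['ee_rot']);tr=r*RREL.inv();tp=np.array(s['eef_pos'])-tr.apply(PREL)
    e=(BRM.inv()*tr).as_rotvec(degrees=True)
    print('t',round(s['t'],2),'templ in board mm',(BRM.inv().apply(tp-LOW)*1000).round(1),'rot(board axes)',e.round(2),'F board',BRM.inv().apply(s['force']).round(1),'M',np.round(s['moment'],2),'w',round(s['width'],4),'qd',abs(s['qd']).max().round(3))
E
python3 - <<'E'
from ms import *
for c in [(60,0,80),(60,0,10),(36,0,10),(30,0,0)]:
    p,ro=tgt(*c); print(c,p,ro.as_euler('xyz').round(3),sols(p,ro,20))
E
```

```text
(60, 0, 80) [ 0.495 -0.001  0.16 ] [-1.569 -0.146  0.115] [array([ 0.431,  0.028, -0.608,  0.06 , -0.796, -1.925])]
(60, 0, 10) [0.528 0.003 0.098] [-1.569 -0.146  0.115] [array([ 0.407,  0.162, -0.627,  0.066, -0.642, -1.913])]
(36, 0, 10) [0.507 0.    0.087] [-1.569 -0.146  0.115] [array([ 0.421,  0.145, -0.686,  0.074, -0.601, -1.935])]
(30, 0, 0) [0.506 0.    0.075] [-1.569 -0.146  0.115] [array([ 0.421,  0.162, -0.703,  0.078, -0.567, -1.94 ])]
```

move_arm --deltas '[{"dp":[-6,-20,0],"rotation":[0,0,0]},{"dp":[-12,-34,0],"rotation":[0,0,0]},{"dp":[-12,-36,0],"rotation":[0,0,0]},{"dp":[-12,-36,0],"rotation":[0,0,0]},{"dp":[0,0,0],"rotation":[0,0,0]}]'

```text
t: 13.92
eef_pos: [0.5135, 0.3572, 0.1459]
ee_rot: [-1.566, 0.357, 1.117]
force: [0.9, 1.2, 0.7]
width: 0.05
```

Joints are comfortable for the whole path. Checking the held template, then carrying it over.

```bash
python3 -c "
from h import *
f=grab('wrist','w15');crop(f,'w15c',120,180,520,350,2)
p,r=tgt(60,0,80);plan(p+[0,0,.02],r)"
```

```text
rows 10 err mm [ -17.4 -357.9   37.4] rotvec [  6.   57.5 -26.7]
[-32.1, 8.0, -14.2] [0.6, 5.75, -2.67]
[-30.9, 6.4, -17.4] [0.6, 5.75, -2.67]
[-29.2, 4.8, -20.5] [0.6, 5.75, -2.67]
[-27.2, 3.2, -23.4] [0.6, 5.75, -2.67]
[-24.8, 1.7, -26.0] [0.6, 5.75, -2.67]
[-22.2, 0.4, -28.4] [0.6, 5.75, -2.67]
[-19.2, -0.9, -30.5] [0.6, 5.75, -2.67]
[-16.0, -2.1, -32.2] [0.6, 5.75, -2.67]
[-12.5, -3.1, -33.6] [0.6, 5.75, -2.67]
[-8.9, -3.9, -34.7] [0.6, 5.75, -2.67]
```

View pics/w15c.png

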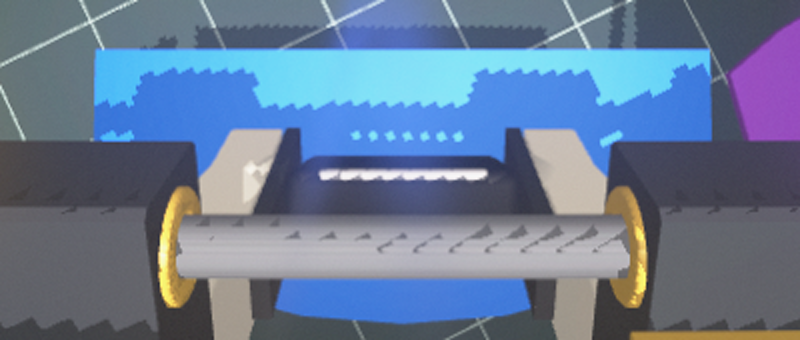

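The template is held square, edge from (168,205) to (475,205). Carrying it over the board.

move_arm --deltas '[{"dp":[-32,3,-14],"rotation":[0.6,5.7,-2.7]},{"dp":[-31,3,-17],"rotation":[0.6,5.7,-2.7]},{"dp":[-29,3,-20],"rotation":[0.6,5.7,-2.7]},{"dp":[-27,2,-23],"rotation":[0.6,5.7,-2.7]},{"dp":[-25,1,-26],"rotation":[0.6,5.7,-2.7]}]'

```text
t: 14.38
eef_pos: [0.5015, 0.1828, 0.1593]
ee_rot: [-1.632, 0.113, 0.603]
force: [0.4, 0.1, -0.3]
width: 0.0499
```

```bash
python3 -c "
from h import *
print(arm.get_state()['q'])
p,r=tgt(60,0,80);plan(p+[0,0,.01],r)"
```

```text
[ 0.74983791  0.24433097 -0.34096994  0.04874361 -1.10692104 -1.73860842]
rows 5 err mm [  -6.7 -184.1   10.6] rotvec [  3.1  28.5 -13.7]
[-22.1, 2.2, -29.5] [0.61, 5.69, -2.74]
[-19.1, 0.9, -31.5] [0.61, 5.69, -2.74]
[-15.9, -0.3, -33.3] [0.61, 5.69, -2.74]
[-12.5, -1.4, -34.7] [0.61, 5.69, -2.74]
[-8.9, -2.3, -35.7] [0.61, 5.69, -2.74]
```

move_arm --deltas '[{"dp":[-22,-1,-29],"rotation":[0.6,5.7,-2.7]},{"dp":[-19,-1,-32],"rotation":[0.6,5.7,-2.7]},{"dp":[-16,-1,-33],"rotation":[0.6,5.7,-2.7]},{"dp":[-12,-1,-35],"rotation":[0.6,5.7,-2.7]},{"dp":[-9,-2,-35],"rotation":[0.6,5.7,-2.7]}]'

```text
t: 14.8
eef_pos: [0.488, -0.0096, 0.171]
ee_rot: [-1.566, -0.149, 0.089]
force: [0.5, -1.0, -2.2]
width: 0.0497
```

move_arm --deltas '[{"dp":[0,0,0],"rotation":[0,0,0]},{"dp":[0,0,0],"rotation":[0,0,0]}]'

```text
t: 14.97
eef_pos: [0.4825, -0.017, 0.1693]
ee_rot: [-1.564, -0.148, 0.074]
force: [0.5, 1.2, -1.5]
width: 0.0497
```

```bash
python3 -c "
from h import *
where();print(arm.get_state()['q'])
plan(*tgt(50,0,30))"
```

```text
t 14.97 templ in board mm [ 52.2 -14.6  94.9] rot(board axes) [-0.85 -0.15 -2.17] F board [-0.2  1.1 -1.6] M [-0.03  0.48  0.  ] w 0.0497 qd 0.063
[ 0.40857462 -0.00574831 -0.61723183  0.05721726 -0.81768153 -1.94126207]
rows 2 err mm [ 27.   17.4 -58.2] rotvec [ 0.1 -2.3  0.2]
[9.7, 30.9, 7.4] [0.03, -1.16, 0.08]
[9.9, 30.9, 7.2] [0.03, -1.16, 0.08]
```

move_arm --deltas '[{"dp":[10,22,7.5],"rotation":[0,-1.2,0]},{"dp":[10,22,7.5],"rotation":[0,-1.2,0]},{"dp":[0,10,0],"rotation":[0,0,0]},{"dp":[0,0,0],"rotation":[0,0,0]}]'

```text
t: 15.3
eef_pos: [0.5082, 0.0007, 0.1163]
ee_rot: [-1.57, -0.148, 0.117]
force: [-0.6, -0.1, -2.3]
width: 0.05
```

```bash
python3 -c "
from h import *
where()
plan(*tgt(42,0,10))
f=grab('wrist','w16');where()
f=grab('scene','s3');crop(f,'s3c',230,120,410,260,4.3)"
```

```text
t 15.3 templ in board mm [51.3  0.4 35.2] rot(board axes) [ 0.01 -0.1   0.14] F board [-1.6 -0.1 -1.7] M [-0.12  0.72 -0.01] w 0.05 qd 0.024
rows 1 err mm [  3.7   0.  -26.6] rotvec [0.  0.1 0.1]
[-0.2, 26.8, -0.5] [0.04, 0.14, 0.1]
t 15.35 templ in board mm [52.   0.5 35.7] rot(board axes) [ 0.01 -0.13  0.16] F board [-0.4 -1.  -1.8] M [-0.07  0.57  0.03] w 0.0498 qd 0.033
```

View pics/w16.png

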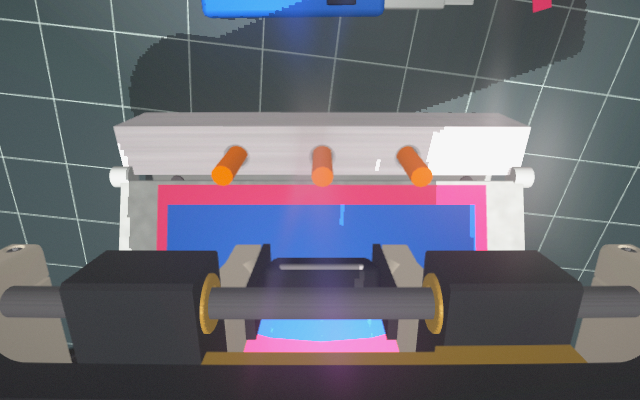

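View pics/s3c.png

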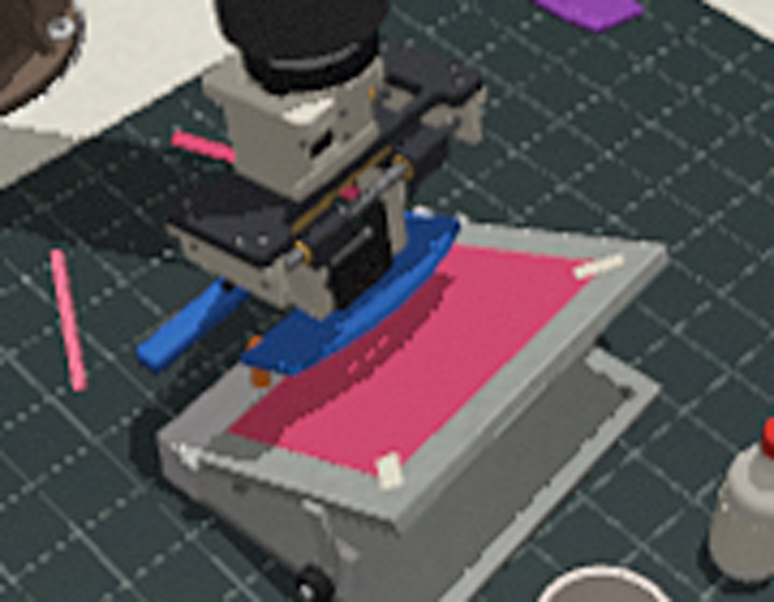

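The template hovers parallel over the board with its edge spanning x=167 to 475 (middle 321), and the middle peg is at 322, so it is centred. Lowering.

move_arm --deltas '[{"dp":[0,14,-0.5],"rotation":[0,0.1,0.1]},{"dp":[0,11,0],"rotation":[0,0,0]},{"dp":[0,0,0],"rotation":[0,0,0]}]'

```text
t: 15.65
eef_pos: [0.5139, 0.0024, 0.095]
ee_rot: [-1.569, -0.15, 0.118]
force: [-0.5, -0.1, -2.2]
width: 0.0495
```

```bash
python3 -c "
from h import *
where()
plan(*tgt(36,0,3))"
```

```text
t 15.65 templ in board mm [46.4  1.5 13.7] rot(board axes) [ 0.08 -0.26  0.18] F board [-1.4 -0.  -1.7] M [-0.2   0.68 -0.01] w 0.0495 qd 0.045
rows 1 err mm [ -3.9  -1.9 -14.3] rotvec [-0.   0.2  0.3]
[-6.2, 13.5, -1.4] [-0.01, 0.19, 0.26]
```

move_arm --deltas '[{"dp":[-4,7,-1],"rotation":[0,0.2,0.3]},{"dp":[-3,5,-0.5],"rotation":[0,0,0]},{"dp":[0,1,0],"rotation":[0,0,0]}]'

```text
t: 15.9
eef_pos: [0.5094, 0.001, 0.0822]
ee_rot: [-1.568, -0.147, 0.116]
force: [-0.5, 0.5, -2.1]
width: 0.0503
```

```bash
python3 -c "
from h import *
where()
plan(*tgt(34,0,0))"
```

```text
t 15.9 templ in board mm [36.3  0.6  4.6] rot(board axes) [ 0.06 -0.06  0.03] F board [-1.4  0.6 -1.6] M [-0.12  0.63 -0.01] w 0.0503 qd 0.013
rows 1 err mm [ 0.3 -0.5 -5.1] rotvec [-0.   0.   0.1]
[-0.6, 5.1, -0.6] [-0.04, 0.05, 0.06]
```

move_arm --deltas '[{"dp":[0.3,2.5,-0.5],"rotation":[0,0,0]},{"dp":[0.5,1.5,0],"rotation":[0,0,0]}]'

```text
t: 16.07
eef_pos: [0.5109, 0.0007, 0.0789]
ee_rot: [-1.568, -0.148, 0.116]
force: [0.2, -1.2, -1.7]
width: 0.0499
```

```bash
python3 -c "
from h import *
where()"
```

```text
t 16.07 templ in board mm [35.9  0.1  0.9] rot(board axes) [ 0.08 -0.12  0.04] F board [-0.7 -1.2 -1.5] M [-0.1   0.58  0.03] w 0.0499 qd 0.04
```

move_arm --deltas '[{"dp":[-2,1.5,0],"rotation":[0,0,0]},{"dp":[-1.5,1.5,0],"rotation":[0,0,0]}]'

```text
t: 16.23
eef_pos: [0.5086, 0.0005, 0.076]
ee_rot: [-1.568, -0.15, 0.116]
force: [-5.6, 0.8, 20.2]
width: 0.0496
```

```bash
python3 -c "
from h import *
where();f=grab('wrist','w17');crop(f,'w17c',120,140,520,300,2);where()"
```

```text
t 16.23 templ in board mm [32.6  0.2 -0.6] rot(board axes) [ 0.09 -0.21  0.05] F board [ 4.7  1.4 20.3] M [-0.37  1.52 -0.18] w 0.0496 qd 0.053
t 16.28 templ in board mm [32.6  0.2 -0.4] rot(board axes) [ 0.08 -0.21  0.06] F board [-0.9  1.7  5.9] M [ 0.05  1.32 -0.13] w 0.0496 qd 0.013
```

View pics/w17c.png

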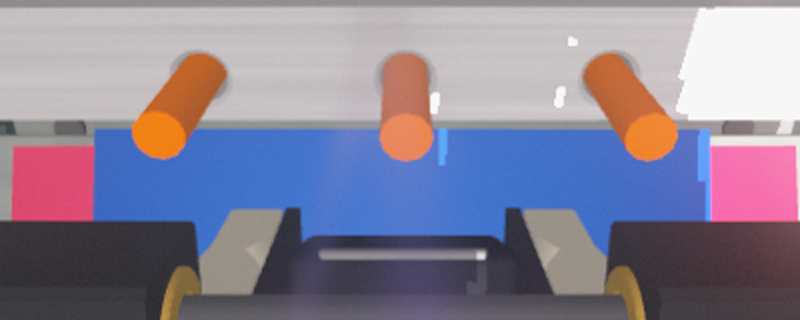

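In contact: about 7 N on the board and flat within 0.3°. The edge is still 2 to 3 mm short of the pegs, so I slide gently down-slope.

move_arm --deltas '[{"dp":[-1.2,0.6,0],"rotation":[0,0,0]},{"dp":[-1.2,0.6,0],"rotation":[0,0,0]}]'

```text
t: 16.45
eef_pos: [0.507, 0.0003, 0.0754]
ee_rot: [-1.568, -0.151, 0.117]
force: [0.3, 0.3, 1.2]
width: 0.0495
```

```bash
python3 -c "
from h import *
where()"
```

```text
t 16.45 templ in board mm [30.9  0.2 -0.2] rot(board axes) [ 0.09 -0.32  0.08] F board [0.8 0.2 1. ] M [-0.34  0.65 -0.05] w 0.0495 qd 0.037
```

move_arm --deltas '[{"dp":[-0.8,0.8,0],"rotation":[0,0,0.1]},{"dp":[-1,0.8,0],"rotation":[0,0,0.1]}]'

```text
t: 16.62
eef_pos: [0.5062, 0.0003, 0.0748]
ee_rot: [-1.568, -0.15, 0.118]
force: [-2.8, 0.0, 10.3]
width: 0.0496
```

```bash
python3 -c "
from h import *
where()"
```

```text
t 16.62 templ in board mm [29.9  0.3 -0.4] rot(board axes) [ 0.1  -0.24  0.12] F board [ 2.4  0.4 10.4] M [-0.59  0.99 -0.15] w 0.0496 qd 0.01
```

move_arm --deltas '[{"dp":[-1,0.4,0],"rotation":[0,0,0]},{"dp":[-1,0.4,0],"rotation":[0,0,0]}]'

```text
t: 16.78
eef_pos: [0.5049, 0.0002, 0.0744]
ee_rot: [-1.568, -0.152, 0.118]
force: [-0.2, 0.9, 0.9]
width: 0.0499
```

```bash
python3 -c "
from h import *
where();f=grab('wrist','w18');crop(f,'w18c',120,140,520,300,2);where()
f=grab('scene','s4');crop(f,'s4c',240,140,400,250,5);where()"
```

```text
t 16.78 templ in board mm [28.6  0.4 -0.1] rot(board axes) [ 0.12 -0.33  0.15] F board [0.4 0.9 0.8] M [-0.2   0.57 -0.05] w 0.0499 qd 0.032
t 16.83 templ in board mm [28.3  0.3 -0.2] rot(board axes) [ 0.12 -0.31  0.14] F board [-0.3 -0.2  1.2] M [-0.21  0.66 -0.01] w 0.0495 qd 0.005
t 16.88 templ in board mm [28.2  0.3 -0.2] rot(board axes) [ 0.11 -0.29  0.14] F board [0.7 0.6 1.5] M [-0.24  0.78 -0.05] w 0.0501 qd 0.005
```

View pics/w18c.png

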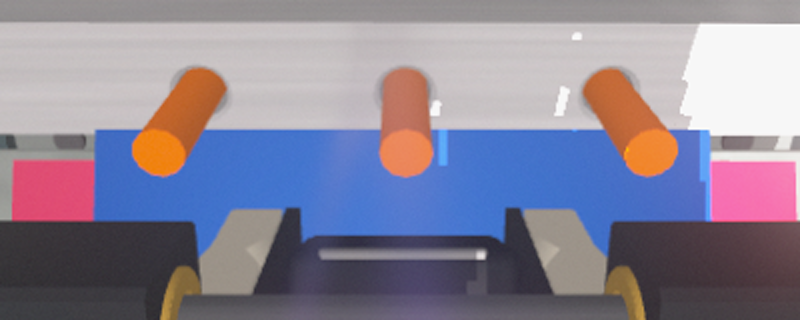

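View pics/s4c.png

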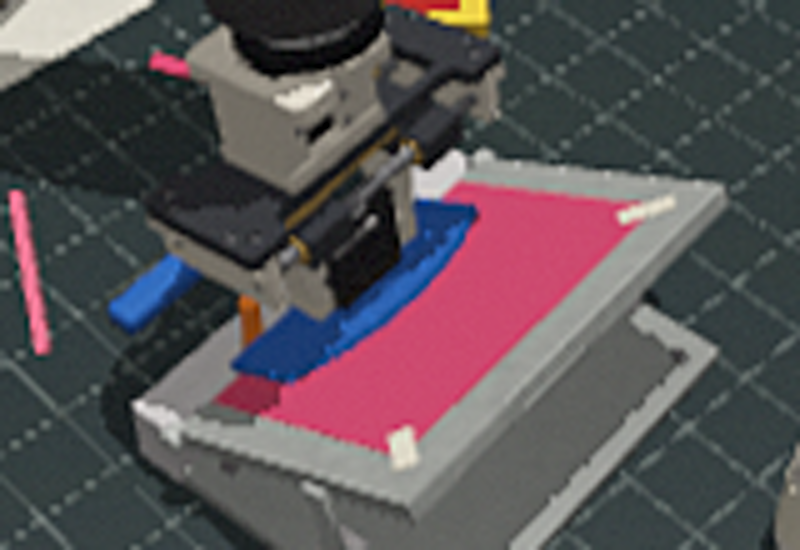

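Run:
```python
from h import *
f=load('w18'); T=f['cam_to_world']
def onboard(uv,h):
    r=rays(f,uv);d=np.c_[r,np.ones(len(r))]@T[:3,:3].T; o=T[:3,3]; P0=LOW+BZ*h
    t=((P0-o)@BZ)/(d@BZ); return BRM.inv().apply(o+d*t[:,None]-LOW)*1000
print('edge top corners board',onboard([(120+97/2,140+130/2),(120+400/2,140+130/2),(120+709/2,140+130/2)],.006).round(1))
print('pegtops',BRM.inv().apply(plane(f,[(120+x/2,140+152/2) for x in(159,406,651)],.08)-LOW).round(4)*1000)
pm=plane(f,[(120+x/2,140+152/2) for x in(159,406,651)],.08); hx=np.array([np.cos(a_),np.sin(a_)]);print('peg centre horiz rel LOW',((pm-LOW)[:,:2]@hx)*1000)
```

```text
edge top corners board [[ -5.  -79.8   6. ]
 [ -5.1  -1.1   6. ]
 [ -5.2  79.5   6. ]]
pegtops [[  0.8 -55.3  30.2]
 [  0.7   0.3  30.3]
 [  0.7  55.5  30.3]]
peg centre horiz rel LOW [-13.60181385 -13.68757093 -13.73453077]
```

By camera the edge is square at board x≈-5 mm, against the pegs, and centred within about 1 mm. Now setting a steady press.

move_arm --deltas '[{"dp":[0.1,0.6,0],"rotation":[0,0,0.2]}]'

```text
t: 16.97
eef_pos: [0.5047, 0.0001, 0.0739]
ee_rot: [-1.568, -0.148, 0.118]
force: [-10.3, 3.2, 20.1]
width: 0.0496
```

```bash
python3 -c "
from h import *
where()
for i in range(6): arm.grab_frame('top'); where()"
```

```text
t 16.97 templ in board mm [28.2  0.3 -0.5] rot(board axes) [ 0.11 -0.1   0.15] F board [ 0.8  4.4 22.4] M [ 0.33  3.07 -0.1 ] w 0.0496 qd 0.077
t 17.02 templ in board mm [28.1  0.3 -0.5] rot(board axes) [ 0.11 -0.06  0.16] F board [0.7 2.6 8.1] M [-0.11  1.67 -0.13] w 0.05 qd 0.006
t 17.07 templ in board mm [28.1  0.3 -0.5] rot(board axes) [ 0.1  -0.07  0.15] F board [-0.4  1.4 11.1] M [-0.12  1.85 -0.17] w 0.0495 qd 0.005
t 17.12 templ in board mm [28.2  0.3 -0.5] rot(board axes) [ 0.11 -0.08  0.15] F board [ 0.7  2.3 10. ] M [-0.15  1.78 -0.11] w 0.0495 qd 0.002
t 17.17 templ in board mm [28.2  0.3 -0.5] rot(board axes) [ 0.11 -0.08  0.15] F board [-0.2  2.1 10.9] M [-0.12  1.77 -0.16] w 0.0496 qd 0.002
t 17.22 templ in board mm [28.1  0.3 -0.5] rot(board axes) [ 0.11 -0.08  0.15] F board [0.5 1.2 9.9] M [-0.14  1.77 -0.12] w 0.0499 qd 0.001
t 17.27 templ in board mm [28.1  0.3 -0.5] rot(board axes) [ 0.11 -0.08  0.15] F board [0.4 2.8 8.7] M [-0.2   1.75 -0.08] w 0.0495 qd 0.001
```

The press holds steady at about 12 N net. Checking flushness from depth, plus the pegs and bystanders.

Run:
```python
from h import *
for n in('wrist','scene','top'):
    f=grab(n,n+'F');C=cloud(f);rgb=f['pixels'].astype(int)
    B=BRM.inv().apply((C-LOW).reshape(-1,3)).reshape(C.shape)*1000
    m=(rgb[:,:,2]>110)&(rgb[:,:,0]<110)&(rgb[:,:,2]>rgb[:,:,0]+50)&(abs(B[:,:,1])<80)&(B[:,:,0]>-8)&(B[:,:,0]<70)&(abs(B[:,:,2]-6)<8)
    m=cv2.erode(m.astype(np.uint8),np.ones((3,3)))>0
    P=B[m]; pk=(rgb[:,:,0]>150)&(rgb[:,:,1]<120)&(abs(B[:,:,1])<100)&(B[:,:,0]>5)&(B[:,:,0]<160)&(abs(B[:,:,2])<8)
    for nm,P in(('blue',P),('pink',B[pk])):
        if len(P)<50: print(n,nm,len(P));continue
        for _ in range(4):
            A=np.c_[P[:,:2],np.ones(len(P))];k=np.linalg.lstsq(A,P[:,2],rcond=None)[0];r=P[:,2]-A@k;P=P[abs(r)<max(2.5*r.std(),.5)]
        print(n,nm,len(P),'slopes deg x,y',np.degrees(k[:2]).round(2),'z at 30,0',(k@[30,0,1]).round(2),'std',r.std().round(2),'xr',P[:,0].min().round(),P[:,0].max().round())
where()
f=load('topF');crop(f,'tF',170,100,470,310,2.6)
```

```text
wrist blue 11156 slopes deg x,y [ 0.07 -0.01] z at 30,0 6.03 std 0.6 xr -5.0 61.0
wrist pink 1478 slopes deg x,y [-0.14 -0.  ] z at 30,0 0.6 std 0.6 xr 5.0 65.0
scene blue 142 slopes deg x,y [0.37 0.05] z at 30,0 7.19 std 0.71 xr 3.0 62.0
scene pink 1454 slopes deg x,y [-0.21  0.02] z at 30,0 1.68 std 0.76 xr 6.0 152.0
top blue 0
top pink 994 slopes deg x,y [0.09 0.01] z at 30,0 -0.42 std 2.07 xr 68.0 155.0
t 17.42 templ in board mm [28.1  0.3 -0.5] rot(board axes) [ 0.11 -0.08  0.15] F board [ 0.8  2.1 10.3] M [-0.18  1.7  -0.14] w 0.0497 qd 0.001
```

View pics/wristF.png

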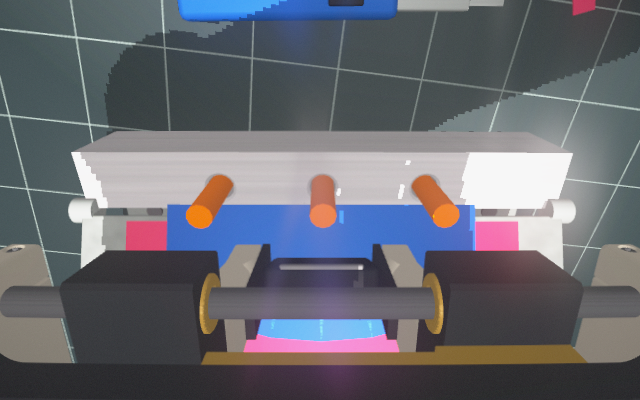

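View pics/tF.png

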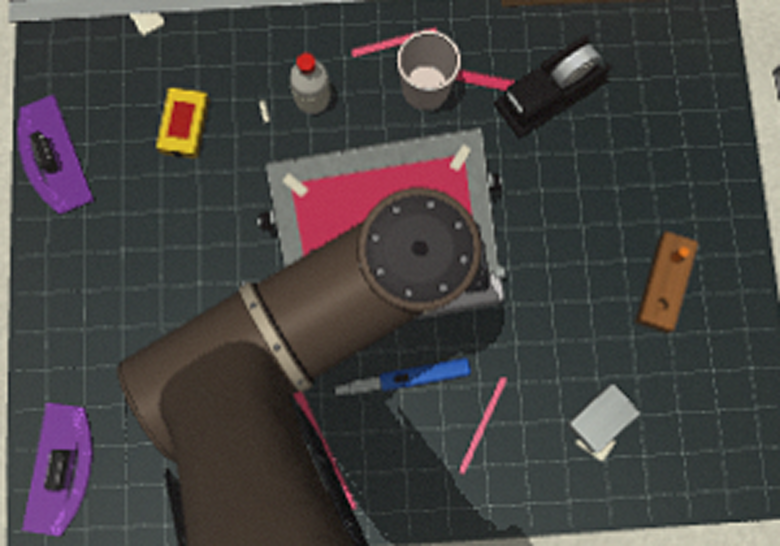

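The template is flush: tilt under 0.3° and its face 5.5 mm above the card, as expected for a 6 mm plate. It sits behind all three pegs at (200,215), (322,214) and (446,214), and the press is steady. Nothing else has moved. Handing in.

```bash
python3 -c "
from h import *
where();print(arm.job_done())"
```

```text
t 17.42 templ in board mm [28.1  0.3 -0.5] rot(board axes) [ 0.11 -0.08  0.15] F board [ 0.8  2.1 10.3] M [-0.18  1.7  -0.14] w 0.0497 qd 0.001
the job is handed in; nothing more can be done
None
```

I put a spare peg home in the empty right-hand hole (`hole_2`) and laid the blue template flat on the board, with its straight edge down against the three pegs. I handed the job in at 17.4 s, with the arm still gripping the template and pressing it on. No verdict was reported.

- **Pegs:** the spare met about 20 N of resistance when it bottomed. After release, all three pegs stood at the same height in the pictures.
- **Regrip:** my first grip had the tool square to the template, and the board pose was then out of reach. I set the template back on the bench in its free spot and regripped it with the tool leaning 20°.
- **Template position:** flat to about 0.3° by depth images (0.07° from the wrist camera, 0.4° from the scene camera's few points). It is square to the pegs within 0.2° and centred within about 1 mm.
- **Straight edge:** the camera puts it about 5 mm below the board's lower edge and the arm's own pose about 7 mm, a 2 mm disagreement. Both are inside the allowed 1 to 12 mm; contact with the pegs was expected at about 5 mm.
- **Press and grip:** about 12 N on the board, steady for 0.45 s, with the arm at rest. The finger opening matched the 50 mm handle.
- **Surroundings:** the bystanders visible in the last top view looked where they were. One blade box was hidden by the arm, so I could not check it.

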